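Gauge the boss of a clock bridge

ROBOT

A 6-joint arm with a two-finger parallel gripper is mounted at the origin on the work surface. World frame = base frame: x ahead of the robot, y to its left, z up, the work surface at z = 0. Lengths are in mm, angles in degrees, forces in N, time in s.
With the tool pointing down it reaches from about 375 to 975 mm from the base axis. Payload 3.8 kg.
Tool frame: the origin (TCP) lies between the finger pads; the fingertips stand 17 mm ahead of it and the grasp point (between the pads) lies 2 mm behind it; z points along the fingers, y is the direction in which the jaws open and shut (so a half turn about z gives the same grasp; the last joint's range is limited). The gripper opens to 88 mm and grips with 3 to 60 N. Pads are 18 mm wide; open, the fingers measure 123 mm over their backs; the gripper's body (75 mm by 187 mm) begins 45 mm behind the grasp point.
Start: joints at [-76.656, 15.12, 91.902, -0, 72.978, -2.114], TCP at [179.908, -650.577, 224.206] pointing down, gripper open.
Joint ranges: [-150.88, 150.88], [-54.13, 125.18], [17.81, 147.31], [-75.09, 255.09], [0, 152.58], [-146.25, 146.25]. Speed limits (degrees/s): [147.25, 147.25, 180, 180, 180, 180].

INTERFACE

Orientations are given as a 3x3 rotation matrix whose columns are the frame's x, y, z axes.
In Python, from rig import robot gives the robot as it stands. The module is installed in compiled form; this text tells all that it offers.
- The arm moves only by the tool step_arm, never from a script. Its argument "rows" is a list of rows, each an object of numbers: "x", "y", "z": the shift along the tool's x, y, z normalised to -1 to 1, where 1 is 200 mm; "ax", "ay", "az": the turn, a rotation vector about the tool's x, y, z normalised to -1 to 1, where 1 is pi rad; "claw": the closure, from 0 (fully open) to 1 (shut). In form: [{"x": .., "y": .., "z": .., "ax": .., "ay": .., "az": .., "claw": ..}, ...]. A call has 1 to 5 rows; each row is the pose to reach, as a shift and turn from the pose commanded when the call began, along the tool's axes at that moment, turning the shorter way round; what a row does not reach only later rows make up. A row lasts 1/8 s, in which the tool goes at most 62.5 mm and 10.7 degrees, less where a joint would pass 70% of its speed; a pose out of reach is approached as far as the arm can. A call with a number of a shift or a turn outside -1 to 1 is refused whole. A call with a gripper value outside its range is refused whole. The fingers move at their own pace and stop on an object; "grip_force" is the grip in N (left out, the last holds). Time passes only in rows, so rows that repeat a pose let the fingers close. It gives the time, the measured TCP pose, the force and the opening at its end, in the units of the state.
- robot.observe(): the state, without advancing time (a new reading comes with each control period).
- robot.snapshot(name): name is "scene" or "top"; returns a dict with "frame" (384x512x3 uint8, red, green, blue), "depth" (384x512 float32, mm along the optical axis (not along the pixel's ray), 0 where there is no reading), "intrinsics" (3x3 intrinsics, pixels), "R" (3x3) and "t" (3): a world point X has camera coordinates R X + t. Camera axes: x right, y down, z forward; pixel columns grow to the right and rows downward; lengths in mm; the calibration is good to about 2 mm. A picture is of the moment at which its call begins.
- robot.job_done(): hands the job in, once; it reports no verdict.
The state is a dict: "time": time; "joint_pos": joint angles; "joint_velocities": joint speeds; "joint_efforts": joint torques, N m; "ee_pos": TCP position; "tool_rot": TCP orientation; "ft_force": force on the tool from outside, world axes, zero at the start; "moment": the same for the moment, N m; "opening": finger opening in mm.
Only numpy, scipy, OpenCV 4.12 (cv2) and the standard library are available. Lean on these libraries where they do the work, as an engineer would, in place of code of your own. Each camera call takes 0.05 s, during which the arm holds its last target.

TASK

Measure the boss of the brass clock bridge that has the round boss: raise the height gauge's slide by its knob, lay the bridge flat on the gauge's base with its round boss centred under the foot and its tail block lying on the scribed line towards the front edge, then lower the slide gently until the sprung foot, pressing on the boss, is pushed in about half of its 16 mm travel, and leave it standing there. Do not jam the foot hard against the boss, and leave the other things on the bench where they are.

Things in the scene. Friction and masses are not known exactly. Their poses are not given: they have to be found in the camera images.
- gauge: Bench height gauge, fixed: grey flat base plate 250 x 130 x 30 high, spanning x -135 to +115, y -65 to +65 in its own frame. Origin on the bench straight under the foot's axis, z up, front edge at -x. A steel column (24 diameter, top 212 above the bench) stands at x +82, y 0. On it rides a slide with a dial and an arm (18 wide, 16 thick) reaching forward to x 0: sprung foot below, knob above.
- target (a point): Point on the top of the gauge's base straight below the foot, 30 above the bench; axes as gauge. It is the centre of a black scribed circle of 22 radius; the black scribed line runs along y = 0 from 28 to 132 in front of it (-x).
- knob (a point): Centre of the black knob on the slide's arm, above the foot: upright cylinder 26 diameter, 26 high, on a 14 diameter stem 29 long. It moves with the slide, stands 103 above the underside of the fully extended foot, and 135 above the bench when joint slide is 0.
- foot_tip (a point): Centre of the underside of the steel foot (disc 14 diameter, 6 high, on a 9 diameter stem under the arm). Fully out, it is 2 mm above the base when slide is 0 and rises with the slide. The arm's nose (21 diameter) hangs 41 above the underside of the fully extended foot.
- slide (a joint): Height of the slide on the column in m, 0 lowest to 0.075 highest. It moves straight up and down and stays where it is left (friction 6 N; moving it takes about 9 N upward, 3 N downward). At the start it stands so low that the bridge cannot go under the foot.
- foot (a joint): How far the foot is pushed up into the slide in m, 0 fully out to 0.016 fully in; a light spring (0.6 N at 0, 2.5 N fully in) and its weight keep it out.
- bridge_tail (a point): Centre (18 above the underside) of the tail block of the bridge with the ROUND boss: loose, plain brass, 140 long, 0.3 kg, flat underside. x runs from tail to boss, z up. Tail block 50 (x) x 20 (y) x 36 high, two dark screw heads on top; then a bar 16 wide, 12 high; then an upright round boss 30 diameter, 34 high, its axis 100 from the tail's centre. Centre of mass about 27 from the tail's centre.
- bridge_boss (a point): Centre of the top of the round boss of that bridge, 34 above its underside; axes as the tail.
- decoy_tail (a point): Tail block centre of the other brass bridge, alike but with a SQUARE boss (30 x 30 x 34 high): leave it alone. Axes and sizes as the first bridge.
- dish: Pale green round parts dish, 90 diameter, 24 high, loose; origin under its centre. Leave alone.
- jar: Amber jar with a steel cap, 48 diameter, 85 high, loose, beside the right rear of the gauge; origin under its centre. Leave alone.
- block: Round steel bench block, 40 diameter, 28 high, loose, near the two bridges; origin under its centre. Leave alone.
- loupe: Black eye loupe, 38 diameter, 40 high, loose, left of the gauge's front half; origin under its centre. Leave alone.
- holder: White round movement holder with black marks, 60 diameter, 41 high, loose, on the left; origin under its centre. Leave alone.
- driver: Screwdriver, 150 long, loose, lying on the left; leave alone.
- tweezers: Steel tweezers, 120 long, loose, lying on the near left; leave alone.
Mind the look-alikes: they are no part of the job. Leave any green, pink or red look-alike of the part that bears bridge_tail alone.

How it is judged:
By the outcome, as a careful person would: the job done as asked, in the order asked, and still so for the second after the job is handed in, with the robot touching nothing.
It also fails if it takes over 72 s, if anything falls off the work surface, if the arm or the gripper's body presses on something with over 40 N, if the wrist force passes 120 N, or if a joint passes its speed limit or range.

## Working session

There is one attempt and no reset: what is moved stays moved. The work goes in short steps, Python scripts to look and compute and a tool call to move; the robot and the scene stay as the last step left them, time stands still between calls to the robot, and variables do not carry over. Pictures are saved under pics/ and viewed, and the job is handed in when it is done.

Besides the shell and the picture viewer there is one more tool, called after ">>>" by a JSON object that holds its "fn" and its "kwargs". step_arm: Moves the arm, as the interface text tells. Scaled input: -1 to 1 covers 200 mm each way for a shift and pi rad each way for a turn. Its arguments: {"type":"object","properties":{"rows":{"type":"array","items":{"type":"object","properties":{"x":{"type":"number"},"y":{"type":"number"},"z":{"type":"number"},"ax":{"type":"number"},"ay":{"type":"number"},"az":{"type":"number"},"claw":{"type":"number"}}}},"grip_force":{"type":"number"}},"required":["rows"]}

```bash
mkdir -p pics; cat > h.py <<'E'
import numpy as np,cv2,pickle
from rig import robot
def snap(n,tag):
    s=robot.snapshot(n); pickle.dump(s,open(f'pics/{tag}.pkl','wb'))
    cv2.imwrite(f'pics/{tag}.png',cv2.resize(s['frame'][:,:,::-1],None,fx=1.5,fy=1.5,interpolation=cv2.INTER_CUBIC)); return s
def load(tag): return pickle.load(open(f'pics/{tag}.pkl','rb'))
def px(s,u,v,d=None):
    d=s['depth'][int(round(v)),int(round(u))] if d is None else d
    c=np.linalg.inv(s['intrinsics'])@np.array([u,v,1])*d
    return s['R'].T@(c-s['t'])
def pz(s,u,v,z):
    r=s['R'].T@np.linalg.inv(s['intrinsics'])@np.array([u,v,1]); o=-s['R'].T@s['t']
    return o+r*(z-o[2])/r[2]
def proj(s,X):
    c=s['intrinsics']@(s['R']@np.array(X,float)+s['t']); return c[:2]/c[2]
def crop(s,tag,u0,u1,v0,v1,k):
    cv2.imwrite(f'pics/{tag}.png',cv2.resize(s['frame'][v0:v1,u0:u1,::-1],None,fx=k,fy=k,interpolation=cv2.INTER_CUBIC))
E
python3 - <<'E'
from h import *
for n in('scene','top'):
    s=snap(n,n+'0'); print(n,-s['R'].T@s['t'],s['R'][2])
print(robot.observe())
E
```

```text
scene [873.7423342  541.91397836 825.96794147] [-0.41987865 -0.52583447 -0.7397297 ]
top [ 320.34875569   26.54311371 1297.31996674] [ 0.14300417 -0.00876732 -0.98968325]
{'time': 0.1, 'joint_pos': array([-7.66540308e+01,  1.51651564e+01,  9.19728706e+01, -3.09127773e-04,
        7.29771850e+01, -2.11459989e+00]), 'joint_velocities': array([-0.00547541, -0.01878225, -0.23892252,  0.08667739,  0.04372473,
        0.02820624]), 'joint_efforts': array([ 1.13600665e-03, -5.03617215e+01, -3.58071291e+01,  7.31249666e-02,
        2.33160588e-02, -6.22386801e-05]), 'ee_pos': array([ 179.77637172, -649.92791714,  223.01410359]), 'tool_rot': array([[ 9.63813732e-01,  2.66576199e-01, -4.69179749e-04],
       [ 2.66576603e-01, -9.63811751e-01,  1.95533188e-03],
       [ 6.90439865e-05, -2.00964806e-03, -9.99997978e-01]]), 'ft_force': array([1.09629047, 0.14711947, 0.74019569]), 'moment': array([ 0.02432074, -0.02149787,  0.03258002]), 'opening': 88.07740179635876}
```

View pics/scene0.png

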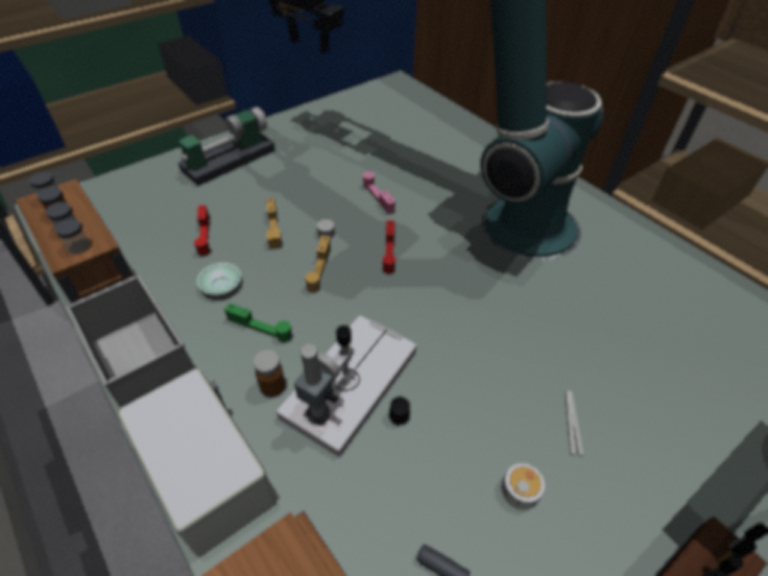

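View pics/top0.png

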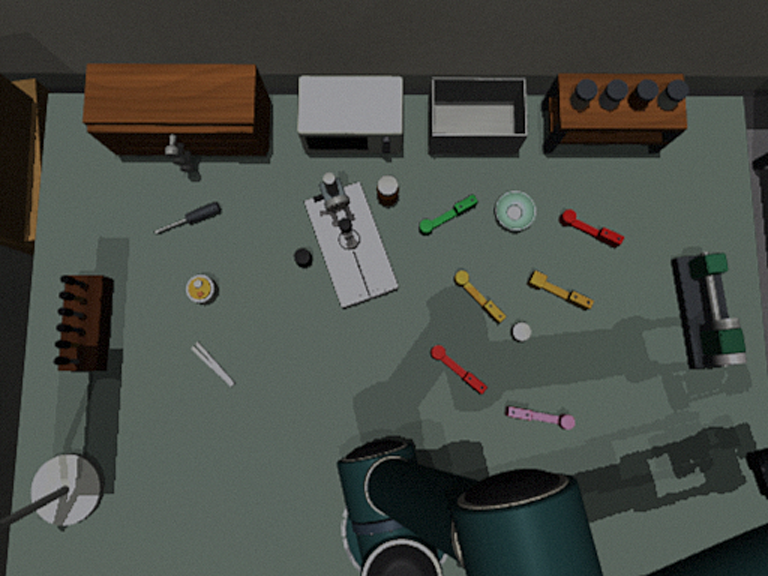

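Top view (1.5x): the round-boss brass bridge has its boss at about (462,278) and its tail at (492,308). The square-boss decoy is at (538,280)–(578,298), the steel block at (521,331), and the gauge at about (350,240). I'll enlarge these next.

```bash
python3 - <<'E'
from h import *
s=load('top0')
crop(s,'c1',290,360,170,235,10); crop(s,'c2',195,275,110,210,6)
crop(load('scene0'),'c3',170,290,200,310,6)
E
```

```text
(no output)
```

View pics/c1.png

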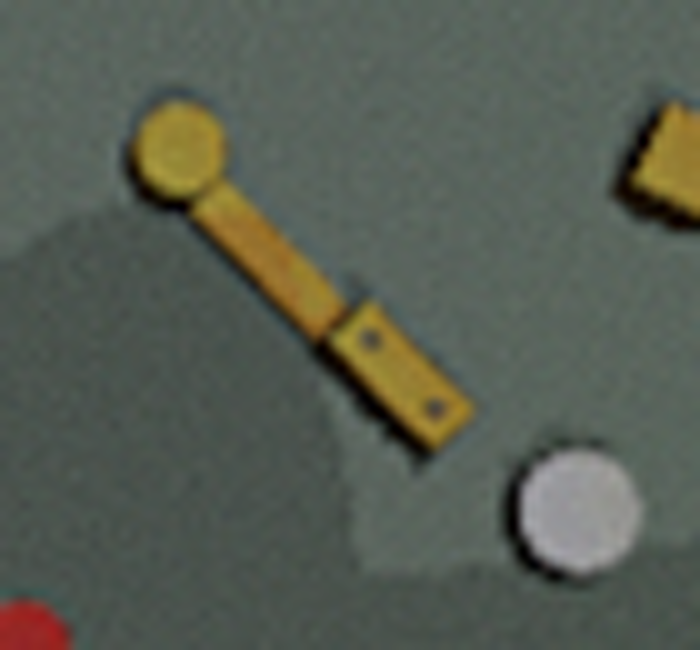

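View pics/c2.png

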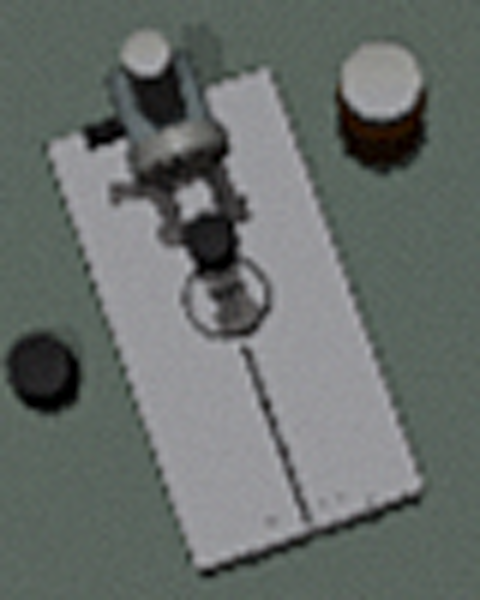

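View pics/c3.png

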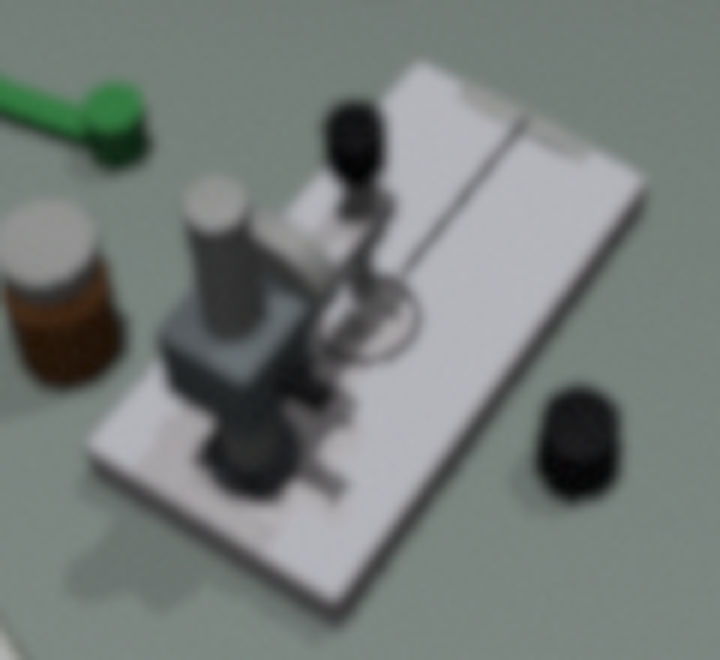

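```bash
cat > m.py <<'E'
from h import *
s=load('top0')
f=lambda u0,v0,k,c,z: pz(s,u0+(c[0]+.5)/k-.5,v0+(c[1]+.5)/k-.5,z)
g=lambda c,z:f(195,110,6,c,z)
b=lambda c,z:f(290,170,10,c,z)
P=[g(c,30) for c in[(50,148),(268,70),(422,490),(200,570)]]
for p in P: print('corner',p)
for i in range(4): print(np.linalg.norm(P[i]-P[(i+1)%4]))
src=np.array([[115,65],[115,-65],[-135,-65],[-135,65]],float)
D=np.array(P)[:,:2]
A=src-src.mean(0);B=D-D.mean(0);U,_,V=np.linalg.svd(A.T@B);R=(U@V).T
t=D.mean(0)-R@src.mean(0); yaw=np.degrees(np.arctan2(R[1,0],R[0,0]))
print('gauge',t,yaw,'res',D-(src@R.T+t))
print('circle',g((228,295),30)); l0,l1=g((246,347),30),g((308,520),30)
for l in(l0,l1): print('line',l,R.T@(l[:2]-t))
for z in (135,140,145,150,155): 
    k=g((210,236),z); print('knob',z,k,R.T@(k[:2]-t))
bo=b((180,148),34); print('boss',bo)
T=[b(c,36) for c in[(370,298),(475,408),(435,452),(328,340)]]
tc=np.mean(T,0);print('tail',tc,[np.linalg.norm(T[i]-T[(i+1)%4]) for i in range(4)])
d=bo-tc;print(np.linalg.norm(d[:2]),np.degrees(np.arctan2(d[1],d[0])))
e=T[0]+T[3]-T[1]-T[2];print('tailyaw',np.degrees(np.arctan2(e[1],e[0])))
print('block',b((578,510),28)); 
for c in ((180,148),(400,375),(270,260)):print(s['depth'][170+c[1]//10,290+c[0]//10], px(s,290+c[0]/10,170+c[1]/10))
E
python3 m.py; python3 - <<'E'
from h import *
s=load('scene0')
for c in((355,112),(355,140),(215,200)):
    u,v=170+c[0]/6,200+c[1]/6; print(px(s,u,v))
E
```

```text
corner [683.82413305 201.42892515  30.        ]
corner [728.1983459   83.03341789  30.        ]
corner [495.98524237  -0.97264072  30.        ]
corner [452.90763968 117.08201552  30.        ]
126.43799629240692
246.94117383598117
125.6685390721563
245.83902879089396
gauge [599.62313174 103.57036107] 20.044090650713564 res [[-1.55504535 -2.61979409]
 [-1.73744341  1.110488  ]
 [ 0.90674027  2.7902196 ]
 [ 2.38574849 -1.28091351]]
circle [602.21211174 103.69076895  30.        ]
line [573.61903502  93.71697098  30.        ] [-27.80618851  -0.34383556]
line [479.75347724  59.84684373  30.        ] [-1.27594984e+02  9.35759542e-03]
knob 135 [608.81397636 106.54247791 135.        ] [ 9.65282006 -0.35800594]
knob 140 [607.57307356 106.19834132 140.        ] [ 8.36912934 -0.25598693]
knob 145 [606.33217076 105.85420474 145.        ] [ 7.08543861 -0.15396792]
knob 150 [605.09126796 105.51006816 150.        ] [ 5.80174789 -0.05194891]
knob 155 [603.85036515 105.16593158 155.        ] [4.51805717 0.0500701 ]
boss [ 517.95992302 -137.67871924   34.        ]
tail [ 444.95127046 -206.77866676   36.        ] [np.float64(47.8724766415017), np.float64(19.156472272676403), np.float64(48.67904205532988), np.float64(19.209681581697527)]
100.52395781307222 43.42447359005469
tailyaw 42.88564405486236
block [ 402.4578046 -263.3228583   28.       ]
1280.7012 [ 516.09835918 -138.75800225   36.59746565]
1268.532 [ 443.35657148 -207.63220759   35.61003092]
1299.7399 [ 483.46333462 -171.04158524    9.35079961]
[599.68455597 103.01351028 169.52809101]
[607.75694189 114.65045531 170.12672272]
[679.09039833 133.87529629 211.73755477]
```

```bash
cat > plan.py <<'E'
import sys
from h import *
from scipy.spatial.transform import Rotation as Ro
def plan(x,y,z,yaw):
    o=robot.observe(); R=np.array(o['tool_rot']); p=np.array(o['ee_pos'])
    c,s=np.cos(np.radians(yaw)),np.sin(np.radians(yaw))
    G=np.array([[c,s,0],[s,-c,0],[0,0,-1]])
    d=R.T@(np.array([x,y,z])-p)/200; r=Ro.from_matrix(R.T@G).as_rotvec()/np.pi
    print('t',round(o['time'],2),'p',p.round(1),'yaw',round(np.degrees(np.arctan2(R[1,0],R[0,0])),2),'F',np.round(o['ft_force'],1),'open',round(o['opening'],1),'j',np.round(o['joint_pos'],0))
    print('shift',d.round(4),'rot',r.round(4),'frac for 1:',round(max(1,abs(d).max()),2))
if __name__=='__main__': plan(*map(float,sys.argv[1:5]))
E
python3 plan.py 600.5 103.8 262 20; python3 - <<'E'
from h import *
s=load('scene0')
# patches: all points in box, gauge frame
K=np.linalg.inv(s['intrinsics']);v,u=np.mgrid[0:384,0:512]
d=s['depth'];c=(np.stack([u,v,np.ones_like(u)],-1)@K.T)*d[...,None]
X=(c-s['t'])@s['R']
R=np.array([[.9397,-.342],[.342,.9397]]);g=(X[...,:2]-[600.5,103.7])@R
m=(abs(g[...,1])<60)&(g[...,0]>-40)&(g[...,0]<110)&(X[...,2]>20)&(d>0)
for lo in range(-30,110,10):
    q=m&(g[...,0]>=lo)&(g[...,0]<lo+10)
    z=X[...,2][q];print(lo,q.sum(),np.percentile(z,[5,50,95,100]).round(1),'ymax at high',g[...,1][q&(X[...,2]>60)].round(0)[:12])
q=m&(np.hypot(g[...,0],g[...,1])<10)&(X[...,2]>150);print(np.median(X[...,2][q]),q.sum(),g[q].mean(0),np.sort(X[...,2][q])[-20:])
q=m&(np.hypot(g[...,0]-82,g[...,1])<9)&(X[...,2]>200);print(np.median(X[...,2][q]),g[q].mean(0))
q=m&(g[...,0]<-10)&(X[...,2]<40);print(np.median(X[...,2][q]))
E
```

```text
t 0.1 p [ 179.8 -649.9  223. ] yaw 15.46 F [1.1 0.1 0.7] open 88.1 j [-77.  15.  92.  -0.  73.  -2.]
shift [ 3.0321 -3.0719 -0.1885] rot [-0.0006 -0.     -0.0252] frac for 1: 3.07
-30 98 [28.7 30.9 32.9 34.3] ymax at high []
-20 83 [ 28.7  30.7  33.  114.1] ymax at high [0. 5. 7.]
-10 146 [ 29.2  32.  169.9 171.9] ymax at high [ -9.  -8.  -6.  -4.  -1. -10.  -9.  -7.  -3.  -2.   1.   2.]
0 235 [ 29.2  67.2 169.4 171.4] ymax at high [-11.  -9. -10.  -8.  -5.  -5.  -1.  -9.  -7.  -4.  -3.   0.]
10 180 [ 28.2  32.2 167.6 170.6] ymax at high [-7. -4. -6. -3. -1.  2. -5. -3.  1.  3.  4.  7.]
20 123 [ 28.7  31.4 114.8 117.3] ymax at high [-8. -6. -2. -3. -2.  0.  0.  2.  4.  7.  9.  2.]
30 81 [28.4 30.7 33.1 34.1] ymax at high []
40 86 [ 28.6  31.1 159.9 162.1] ymax at high [-14. -10.  -9.  -3.   1.   3.   7.   9.  11.  14.  14.  16.]
50 161 [ 28.1  33.1 161.7 163.4] ymax at high [-11.  -7.  -7.  -4.  -8.  -7.  -5.  -2.  -0.  -7.  -5.  -3.]
60 186 [ 29.5 127.9 156.9 162.4] ymax at high [-1. -2.  1.  4. -3.  1.  4.  7.  9. -2.  1.  4.]
70 189 [ 28.2  43.  212.3 214.4] ymax at high [-8. -7. -5. -3. -1. -7. -5. -3. -0. -0.  3.  1.]
80 352 [ 29.2 119.8 212.5 214.6] ymax at high [-11.  -9. -11.  -9.  -7.  -5.  -4.  -1.  -9.  -7.  -6.  -3.]
90 438 [ 29.4 108.4 208.  214.4] ymax at high [-6. -5. -2.  0.  2. -4. -0.  2.  3.  4.  7. -3.]
100 379 [ 28.8  41.6 138.8 140.4] ymax at high [-19. -20. -19. -16. -13. -19. -17. -14. -12. -11. -20. -15.]
169.25681735787342 42 [0.23583484 0.77239409] [169.39037314 169.4058102  169.4116581  169.47495008 169.93651998
 170.07099717 170.12293709 170.20259871 170.26200961 170.31248571
 170.33572798 170.34511126 170.68746443 170.69002476 170.75701361
 170.93611066 171.06326466 171.23139349 171.37231199 171.93780125]
212.36615092414752 [82.04603073  0.37372919]
30.79160965734258
```

>>> {"fn": "step_arm", "kwargs": {"rows": [{"x": 0.25,"y": -0.25,"z": -0.19},{"x": 0.5,"y": -0.5,"z": -0.19,"ax": -0.0006},{"x": 0.75,"y": -0.75,"z": -0.19,"ax": -0.0006},{"x": 1,"y": -1,"z": -0.19,"ax": -0.0006},{"x": 1,"y": -1,"z": -0.19,"ax": -0.0006}], "grip_force": 25}}

```text
$.rows[0]: bad value
```

>>> {"fn": "step_arm", "kwargs": {"rows": [{"x": 0.25,"y": -0.25},{"x": 0.5,"y": -0.5},{"x": 0.75,"y": -0.75},{"x": 1,"y": -1},{"x": 1,"y": -1}]}}

```text
$.rows[0]: bad value
```

```bash
python3 plan.py 600.4 104.1 262 20
```

```text
t 0.1 p [ 179.8 -649.9  223. ] yaw 15.46 F [1.1 0.1 0.7] open 88.1 j [-77.  15.  92.  -0.  73.  -2.]
shift [ 3.0321 -3.0735 -0.1885] rot [-0.0006 -0.     -0.0252] frac for 1: 3.07
```

All the fields are required, so I'll fill in every one.

>>> {"fn": "step_arm", "kwargs": {"rows": [{"x": 0.25,"y": -0.25,"z": -0.19,"ax": 0,"ay": 0,"az": 0,"claw": 0},{"x": 0.5,"y": -0.5,"z": -0.19,"ax": 0,"ay": 0,"az": 0,"claw": 0},{"x": 0.75,"y": -0.75,"z": -0.19,"ax": 0,"ay": 0,"az": 0,"claw": 0},{"x": 1,"y": -1,"z": -0.19,"ax": 0,"ay": 0,"az": 0,"claw": 0},{"x": 1,"y": -1,"z": -0.19,"ax": 0,"ay": 0,"az": 0,"claw": 0}], "grip_force": 25}}

```text
time: 0.72
ee_pos: [320.1, -401.9, 261.9]
tool_rot: [[0.964, 0.268, 0.0], [0.268, -0.964, 0.001], [0.0, -0.001, -1.0]]
ft_force: [0.5, -1.3, 0.1]
opening: 88.1
```

```bash
python3 plan.py 600.4 104.1 262 20
```

```text
t 0.72 p [ 320.1 -401.9  261.9] yaw 15.53 F [ 0.5 -1.3  0.1] open 88.1 j [-54.  -4. 109.   0.  75.  20.]
shift [ 2.0275e+00 -2.0623e+00  1.4000e-03] rot [-0.0002 -0.0001 -0.0249] frac for 1: 2.06
```

>>> {"fn": "step_arm", "kwargs": {"rows": [{"x": 0.25,"y": -0.25,"z": 0,"ax": 0,"ay": 0,"az": -0.012,"claw": 0},{"x": 0.5,"y": -0.5,"z": 0,"ax": 0,"ay": 0,"az": -0.025,"claw": 0},{"x": 0.75,"y": -0.75,"z": 0,"ax": 0,"ay": 0,"az": -0.025,"claw": 0},{"x": 1,"y": -1,"z": 0,"ax": 0,"ay": 0,"az": -0.025,"claw": 0},{"x": 1,"y": -1,"z": 0,"ax": 0,"ay": 0,"az": -0.025,"claw": 0}]}}

```text
time: 1.35
ee_pos: [459.5, -155.7, 261.9]
tool_rot: [[0.939, 0.344, -0.0], [0.344, -0.939, 0.001], [0.0, -0.001, -1.0]]
ft_force: [-0.0, 0.2, -0.2]
opening: 88.4
```

```bash
python3 plan.py 600.4 104.1 262 20
```

```text
t 1.35 p [ 459.5 -155.7  261.9] yaw 20.1 F [-0.   0.2 -0.2] open 88.4 j [-22.  -7. 112.   0.  76.  48.]
shift [ 1.1082e+00 -9.7740e-01  3.0000e-04] rot [-0.0002 -0.      0.0006] frac for 1: 1.11
```

>>> {"fn": "step_arm", "kwargs": {"rows": [{"x": 0.25,"y": -0.25,"z": 0,"ax": 0,"ay": 0,"az": 0,"claw": 0.3},{"x": 0.5,"y": -0.5,"z": 0,"ax": 0,"ay": 0,"az": 0,"claw": 0.3},{"x": 0.75,"y": -0.75,"z": 0,"ax": 0,"ay": 0,"az": 0,"claw": 0.3},{"x": 1,"y": -0.977,"z": 0,"ax": 0,"ay": 0,"az": 0,"claw": 0.3},{"x": 1,"y": -0.977,"z": 0,"ax": 0,"ay": 0,"az": 0,"claw": 0.3}]}}

```text
time: 1.98
ee_pos: [580.6, 96.6, 261.4]
tool_rot: [[0.939, 0.344, -0.001], [0.344, -0.939, 0.0], [-0.001, -0.001, -1.0]]
ft_force: [-0.0, -0.7, 0.2]
opening: 61.5
```

```bash
python3 plan.py 600.4 104.1 154 20
```

```text
t 1.98 p [580.6  96.6 261.4] yaw 20.12 F [-0.  -0.7  0.2] open 61.5 j [  7.   5. 100.   0.  75.  77.]
shift [ 0.1063 -0.0009  0.5371] rot [-0.0002  0.0002  0.0007] frac for 1: 1
```

>>> {"fn": "step_arm", "kwargs": {"rows": [{"x": 0.107,"y": 0,"z": 0.1,"ax": 0,"ay": 0,"az": 0,"claw": 0.3},{"x": 0.107,"y": 0,"z": 0.3,"ax": 0,"ay": 0,"az": 0,"claw": 0.3},{"x": 0.107,"y": 0,"z": 0.45,"ax": 0,"ay": 0,"az": 0,"claw": 0.3},{"x": 0.107,"y": 0,"z": 0.537,"ax": 0,"ay": 0,"az": 0,"claw": 0.3},{"x": 0.107,"y": 0,"z": 0.537,"ax": 0,"ay": 0,"az": 0,"claw": 0.3}]}}

```text
time: 2.6
ee_pos: [599.0, 100.6, 153.1]
tool_rot: [[0.94, 0.341, -0.003], [0.341, -0.94, -0.0], [-0.003, -0.001, -1.0]]
ft_force: [-0.4, -0.1, 0.0]
opening: 61.5
```

```bash
python3 plan.py 600.4 104.1 154 20; python3 -c "
from h import *
s=snap('scene','s1');crop(s,'s1c',170,290,170,290,6)"
```

```text
t 2.6 p [599.  100.6 153.1] yaw 19.96 F [-0.4 -0.1  0. ] open 61.5 j [  7.  11. 105.   0.  65.  77.]
shift [ 0.0126 -0.0139 -0.0046] rot [-0.0003  0.0011 -0.0002] frac for 1: 1
```

View pics/s1c.png

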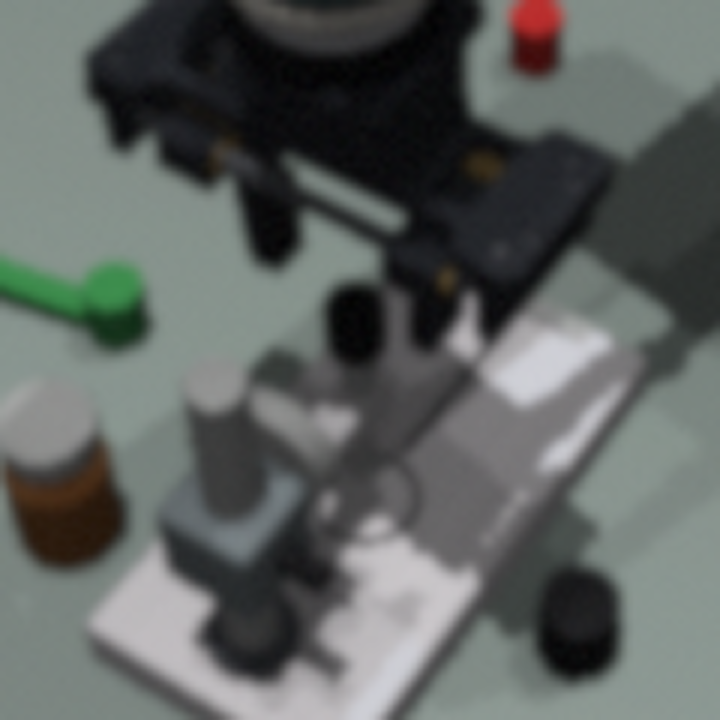

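The knob stands between the open fingers at about (355,320) in the crop. I'll make a small centring correction, then close.

>>> {"fn": "step_arm", "kwargs": {"rows": [{"x": 0.013,"y": -0.014,"z": -0.005,"ax": 0,"ay": 0.001,"az": 0,"claw": 0.3},{"x": 0.013,"y": -0.014,"z": -0.005,"ax": 0,"ay": 0.001,"az": 0,"claw": 0.3}]}}

```text
time: 2.9
ee_pos: [603.0, 104.7, 157.7]
tool_rot: [[0.94, 0.341, 0.006], [0.341, -0.94, 0.002], [0.006, 0.001, -1.0]]
ft_force: [-0.5, -0.6, -1.0]
opening: 61.6
```

```bash
python3 plan.py 600.4 104.1 154 20
```

```text
t 2.9 p [603.  104.7 157.7] yaw 19.97 F [-0.5 -0.6 -1. ] open 61.6 j [  7.  11. 104.   0.  64.  78.]
shift [-0.0132 -0.0016  0.0184] rot [ 0.0002 -0.002  -0.0002] frac for 1: 1
```

>>> {"fn": "step_arm", "kwargs": {"rows": [{"x": 0,"y": 0,"z": 0,"ax": 0,"ay": 0,"az": 0,"claw": 0.3},{"x": 0,"y": 0,"z": 0,"ax": 0,"ay": 0,"az": 0,"claw": 0.3},{"x": 0,"y": 0,"z": 0,"ax": 0,"ay": 0,"az": 0,"claw": 0.3}]}}

```text
time: 3.28
ee_pos: [601.7, 104.3, 155.9]
tool_rot: [[0.94, 0.341, 0.003], [0.341, -0.94, 0.001], [0.003, 0.0, -1.0]]
ft_force: [-0.2, 0.7, 0.2]
opening: 61.9
```

```bash
python3 plan.py 600.4 104.1 154 20
```

```text
t 3.27 p [601.7 104.3 155.9] yaw 19.96 F [-0.2  0.7  0.2] open 61.9 j [  7.  11. 104.   0.  64.  77.]
shift [-0.0064 -0.0013  0.0093] rot [ 0.     -0.001  -0.0002] frac for 1: 1
```

>>> {"fn": "step_arm", "kwargs": {"rows": [{"x": -0.004,"y": -0.001,"z": 0.005,"ax": 0,"ay": 0,"az": 0,"claw": 0.6},{"x": -0.004,"y": -0.001,"z": 0.005,"ax": 0,"ay": 0,"az": 0,"claw": 1},{"x": -0.004,"y": -0.001,"z": 0.005,"ax": 0,"ay": 0,"az": 0,"claw": 1},{"x": -0.004,"y": -0.001,"z": 0.005,"ax": 0,"ay": 0,"az": 0,"claw": 1},{"x": -0.004,"y": -0.001,"z": 0.005,"ax": 0,"ay": 0,"az": 0,"claw": 1}]}}

```text
time: 3.9
ee_pos: [600.9, 104.2, 154.8]
tool_rot: [[0.94, 0.341, 0.003], [0.341, -0.94, 0.001], [0.003, -0.0, -1.0]]
ft_force: [-0.1, 0.8, 0.1]
opening: 14.1
```

>>> {"fn": "step_arm", "kwargs": {"rows": [{"x": 0,"y": 0,"z": 0,"ax": 0,"ay": 0,"az": 0,"claw": 1},{"x": 0,"y": 0,"z": 0,"ax": 0,"ay": 0,"az": 0,"claw": 1},{"x": 0,"y": 0,"z": 0,"ax": 0,"ay": 0,"az": 0,"claw": 1}]}}

```text
time: 4.28
ee_pos: [600.9, 104.2, 154.8]
tool_rot: [[0.94, 0.341, 0.003], [0.341, -0.94, 0.001], [0.003, -0.0, -1.0]]
ft_force: [-0.4, -0.8, 0.1]
opening: 0.7
```

```bash
python3 plan.py 600.4 104.1 194 20
```

```text
t 4.28 p [600.9 104.2 154.8] yaw 19.96 F [-0.4 -0.8  0.1] open 0.7 j [  7.  11. 104.   0.  64.  78.]
shift [-0.0019 -0.0003 -0.196 ] rot [-0.     -0.001  -0.0002] frac for 1: 1
```

The fingers shut completely without touching anything, so I'll look.

```bash
python3 -c "
from h import *
s=snap('scene','s2');crop(s,'s2c',170,290,170,290,6)
s=snap('top','t2');crop(s,'t2c',180,280,100,200,6)"
```

```text
(no output)
```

View pics/s2c.png

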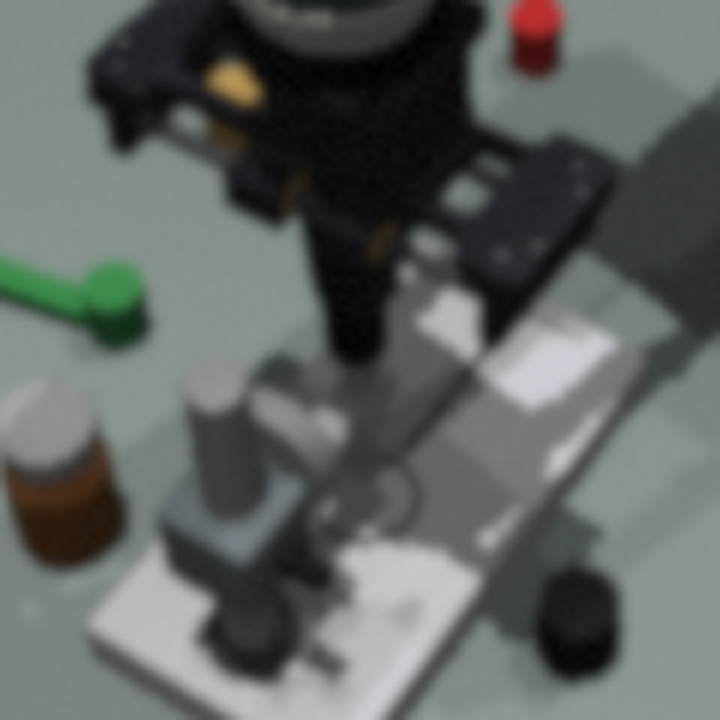

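View pics/t2c.png

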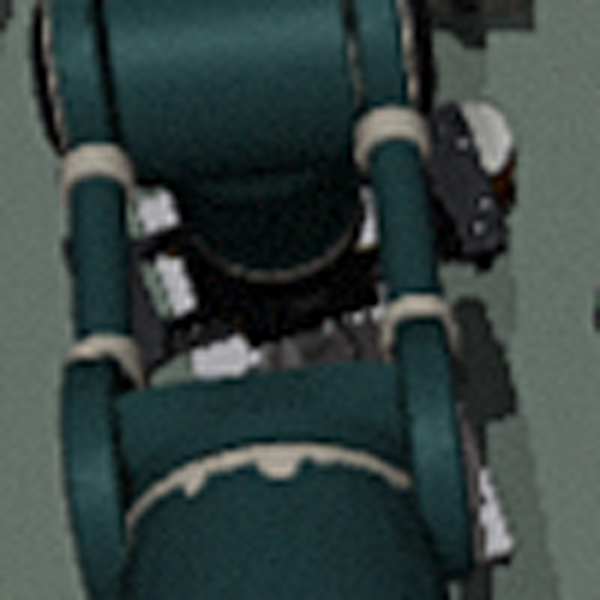

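```bash
python3 - <<'E'
from h import *
for t in('s1','s2'):
    s=load(t)
    for X in((600.9,104.2,138),(600.9,104.2,156),(600.4,104.1,170)): 
        u,v=proj(s,X); print(t,X,'crop',(u-170)*6,(v-170)*6)
    for c in((355,300),(355,320),(355,340),(355,355),(355,250),(355,200),(330,330),(380,330),(375,250),(330,250)):
        print(c,px(s,170+c[0]/6,170+c[1]/6).round(0))
E
```

```text
s1 (600.9, 104.2, 138) crop 357.30566611287185 344.0645351137974
s1 (600.9, 104.2, 156) crop 355.5411093600875 316.61172184828314
s1 (600.4, 104.1, 170) crop 355.03861205103476 293.8786384777241
(355, 300) [603. 108. 171.]
(355, 320) [607. 113. 167.]
(355, 340) [609. 116. 160.]
(355, 355) [609. 114. 148.]
(355, 250) [514. -32.   1.]
(355, 200) [494. -60.  -1.]
(330, 330) [614. 106. 160.]
(380, 330) [600. 119. 162.]
(375, 250) [505. -28.  -2.]
(330, 250) [524. -38.   2.]
s2 (600.9, 104.2, 138) crop 357.30566611287185 344.0645351137974
s2 (600.9, 104.2, 156) crop 355.5411093600875 316.61172184828314
s2 (600.4, 104.1, 170) crop 355.03861205103476 293.8786384777241
(355, 300) [605. 112. 178.]
(355, 320) [607. 113. 167.]
(355, 340) [609. 115. 158.]
(355, 355) [609. 115. 149.]
(355, 250) [621. 139. 247.]
(355, 200) [613. 128. 257.]
(330, 330) [614. 105. 158.]
(380, 330) [598. 117. 159.]
(375, 250) [617. 145. 249.]
(330, 250) [625. 129. 240.]
```

```bash
python3 - <<'E'
from h import *
s=load('s1')
for o in(31,40,-31,-40):
  for z in (138,160,180,200):
    X=(600-.342*o,102+.94*o,z);u,v=proj(s,X); print(o,z,'crop',round((u-170)*6),round((v-170)*6))
for c in((270,200),(270,230),(270,250),(430,310),(430,330),(460,320),(490,330),(430,270)):
        print(c,px(s,170+c[0]/6,170+c[1]/6).round(0))
s=load('s2')
print([(v,px(s,170+355/6,170+v/6).round(0)) for v in range(210,370,10)])
E
```

```text
31 138 crop 420 374
31 160 crop 419 340
31 180 crop 418 309
31 200 crop 417 276
40 138 crop 439 384
40 160 crop 439 350
40 180 crop 438 319
40 200 crop 437 286
-31 138 crop 293 306
-31 160 crop 290 272
-31 180 crop 287 240
-31 200 crop 284 207
-40 138 crop 276 297
-40 160 crop 272 263
-40 180 crop 268 231
-40 200 crop 265 197
(270, 200) [617.  74. 210.]
(270, 230) [618.  73. 192.]
(270, 250) [617.  71. 177.]
(430, 310) [594. 145. 196.]
(430, 330) [594. 145. 184.]
(460, 320) [513.  54.  32.]
(490, 330) [602. 192. 241.]
(430, 270) [609. 168. 255.]
[(210, array([615., 132., 257.])), (220, array([619., 137., 260.])), (230, array([621., 140., 258.])), (240, array([622., 141., 255.])), (250, array([621., 139., 247.])), (260, array([622., 141., 243.])), (270, array([605., 113., 198.])), (280, array([606., 113., 192.])), (290, array([605., 112., 184.])), (300, array([605., 112., 178.])), (310, array([605., 111., 171.])), (320, array([607., 113., 167.])), (330, array([609., 116., 167.])), (340, array([609., 115., 158.])), (350, array([608., 114., 151.])), (360, array([609., 114., 144.]))]
```

```bash
python3 - <<'E'
from h import *
s=load('scene0')
crop(s,'g0',170,240,0,60,10)
R=np.array([[0.9638,.2666],[.2666,-.9638]])
for o in(44,61,-44,-61):
  for z in (206,240,270): 
    xy=np.array([179.8,-650])+R[:,1]*o;u,v=proj(s,(*xy,z)); print(o,z,'crop',round((u-170)*10),round(v*10))
E
```

```text
44 206 crop 283 359
44 240 crop 274 270
44 270 crop 265 190
61 206 crop 251 347
61 240 crop 241 259
61 270 crop 233 178
-44 206 crop 452 422
-44 240 crop 446 333
-44 270 crop 440 251
-61 206 crop 486 435
-61 240 crop 480 346
-61 270 crop 475 264
```

View pics/g0.png

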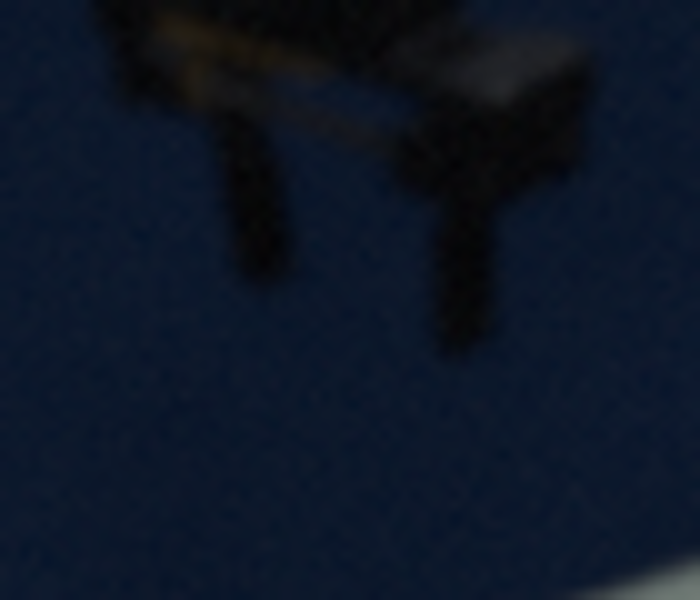

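The gripper's tips really sit about 30 mm higher than the stated tool length gives. By the images they are at z≈168 with the TCP reading 153. In xy they agree. So the fingers closed just above the knob. I'll open, go lower with that measured offset, and check again.

>>> {"fn": "step_arm", "kwargs": {"rows": [{"x": 0,"y": 0,"z": -0.05,"ax": 0,"ay": 0,"az": 0,"claw": 0.3},{"x": 0,"y": 0,"z": -0.05,"ax": 0,"ay": 0,"az": 0,"claw": 0.3},{"x": 0,"y": 0,"z": -0.05,"ax": 0,"ay": 0,"az": 0,"claw": 0.3},{"x": 0,"y": 0,"z": -0.05,"ax": 0,"ay": 0,"az": 0,"claw": 0.3},{"x": 0,"y": 0,"z": 0,"ax": 0,"ay": 0,"az": 0,"claw": 0.3}]}}

```text
time: 5.0
ee_pos: [601.6, 104.3, 155.2]
tool_rot: [[0.94, 0.341, 0.005], [0.341, -0.94, 0.001], [0.005, 0.0, -1.0]]
ft_force: [-0.7, 0.2, 0.4]
opening: 48.5
```

>>> {"fn": "step_arm", "kwargs": {"rows": [{"x": 0,"y": 0,"z": 0.04,"ax": 0,"ay": 0,"az": 0,"claw": 0.3},{"x": 0,"y": 0,"z": 0.08,"ax": 0,"ay": 0,"az": 0,"claw": 0.3},{"x": 0,"y": 0,"z": 0.12,"ax": 0,"ay": 0,"az": 0,"claw": 0.3},{"x": 0,"y": 0,"z": 0.155,"ax": 0,"ay": 0,"az": 0,"claw": 0.3},{"x": 0,"y": 0,"z": 0.155,"ax": 0,"ay": 0,"az": 0,"claw": 0.3}]}}

```text
time: 5.62
ee_pos: [600.4, 104.2, 122.9]
tool_rot: [[0.94, 0.341, 0.001], [0.341, -0.94, 0.001], [0.002, -0.0, -1.0]]
ft_force: [0.1, -0.5, -0.3]
opening: 61.4
```

```bash
python3 plan.py 600.4 104.1 124 20;python3 -c "
from h import *
s=snap('scene','s3');crop(s,'s3c',170,290,170,290,6)"
```

```text
t 5.62 p [600.4 104.2 122.9] yaw 19.96 F [ 0.1 -0.5 -0.3] open 61.4 j [  7.  13. 106.   0.  61.  78.]
shift [-0.0001  0.0004 -0.0057] rot [-0.0001 -0.0005 -0.0002] frac for 1: 1
```

View pics/s3c.png

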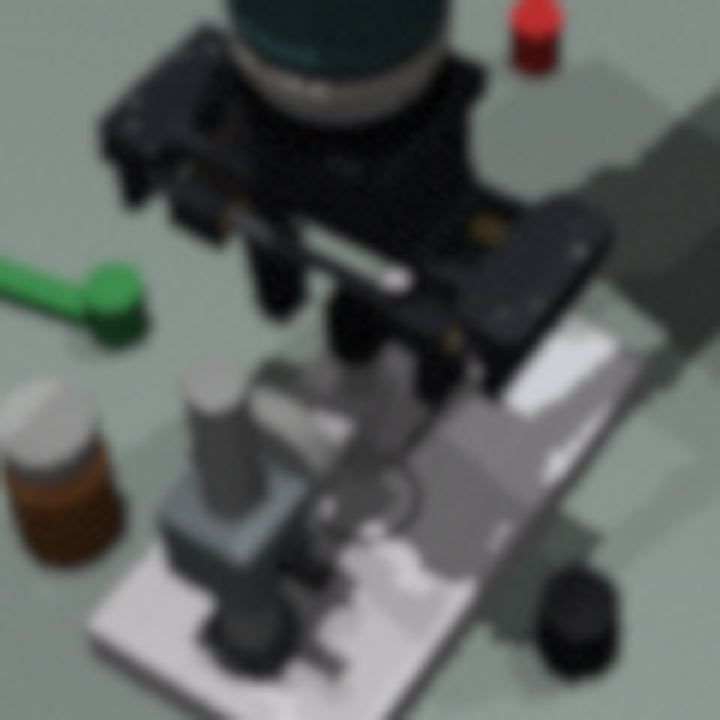

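>>> {"fn": "step_arm", "kwargs": {"rows": [{"x": 0,"y": 0,"z": 0.01,"ax": 0,"ay": 0,"az": 0,"claw": 1},{"x": 0,"y": 0,"z": 0.01,"ax": 0,"ay": 0,"az": 0,"claw": 1},{"x": 0,"y": 0,"z": 0.01,"ax": 0,"ay": 0,"az": 0,"claw": 1},{"x": 0,"y": 0,"z": 0.01,"ax": 0,"ay": 0,"az": 0,"claw": 1},{"x": 0,"y": 0,"z": 0.01,"ax": 0,"ay": 0,"az": 0,"claw": 1}], "grip_force": 25}}

```text
time: 6.3
ee_pos: [601.1, 104.2, 122.0]
tool_rot: [[0.94, 0.341, 0.003], [0.341, -0.94, 0.001], [0.003, 0.0, -1.0]]
ft_force: [0.2, 0.3, 0.2]
opening: 25.2
```

```bash
python3 plan.py 600.4 104.1 124 20
```

```text
t 6.3 p [601.1 104.2 122. ] yaw 19.96 F [0.2 0.3 0.2] open 25.2 j [  7.  13. 106.   0.  61.  77.]
shift [-0.0037 -0.0007 -0.01  ] rot [ 0.0001 -0.0011 -0.0002] frac for 1: 1
```

Opening is 25.2, so the knob is gripped. Now I'll raise the slide by 42 mm.

>>> {"fn": "step_arm", "kwargs": {"rows": [{"x": 0,"y": 0,"z": -0.03,"ax": 0,"ay": 0,"az": 0,"claw": 1},{"x": 0,"y": 0,"z": -0.08,"ax": 0,"ay": 0,"az": 0,"claw": 1},{"x": 0,"y": 0,"z": -0.13,"ax": 0,"ay": 0,"az": 0,"claw": 1},{"x": 0,"y": 0,"z": -0.18,"ax": 0,"ay": 0,"az": 0,"claw": 1},{"x": 0,"y": 0,"z": -0.21,"ax": 0,"ay": 0,"az": 0,"claw": 1}]}}

```text
time: 6.92
ee_pos: [601.1, 104.2, 162.8]
tool_rot: [[0.94, 0.341, 0.003], [0.341, -0.94, 0.001], [0.003, 0.0, -1.0]]
ft_force: [5.7, -0.2, -11.2]
opening: 25.2
```

>>> {"fn": "step_arm", "kwargs": {"rows": [{"x": 0,"y": 0,"z": 0,"ax": 0,"ay": 0,"az": 0,"claw": 1},{"x": 0,"y": 0,"z": 0,"ax": 0,"ay": 0,"az": 0,"claw": 1},{"x": 0,"y": 0,"z": 0,"ax": 0,"ay": 0,"az": 0,"claw": 1}]}}

```text
time: 7.3
ee_pos: [601.1, 104.2, 163.6]
tool_rot: [[0.94, 0.341, 0.003], [0.341, -0.94, 0.001], [0.004, 0.0, -1.0]]
ft_force: [4.5, 0.6, -8.1]
opening: 24.9
```

```bash
python3 plan.py 600.4 104.1 124 20;python3 -c "
from h import *
s=snap('scene','s4');crop(s,'s4c',170,290,170,290,6)"
```

```text
t 7.3 p [601.1 104.2 163.6] yaw 19.96 F [ 4.5  0.6 -8.1] open 24.9 j [  7.  11. 104.   0.  65.  78.]
shift [-0.0041 -0.0006  0.1981] rot [ 0.     -0.0011 -0.0002] frac for 1: 1
```

View pics/s4c.png

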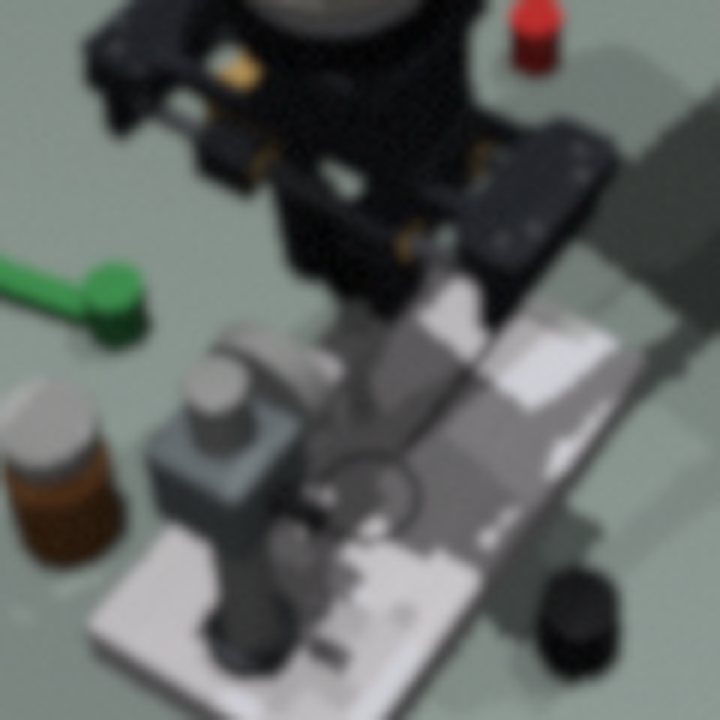

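The slide moved up with the knob: the dial and slide block are higher on the column. I'll release and lift off.

>>> {"fn": "step_arm", "kwargs": {"rows": [{"x": 0,"y": 0,"z": 0.005,"ax": 0,"ay": 0,"az": 0,"claw": 0.3},{"x": 0,"y": 0,"z": 0.005,"ax": 0,"ay": 0,"az": 0,"claw": 0.3},{"x": 0,"y": 0,"z": 0.005,"ax": 0,"ay": 0,"az": 0,"claw": 0.3},{"x": 0,"y": 0,"z": 0.005,"ax": 0,"ay": 0,"az": 0,"claw": 0.3},{"x": 0,"y": 0,"z": -0.2,"ax": 0,"ay": 0,"az": 0,"claw": 0.3}]}}

```text
time: 7.98
ee_pos: [597.6, 103.8, 200.1]
tool_rot: [[0.94, 0.341, -0.006], [0.341, -0.94, -0.0], [-0.005, -0.002, -1.0]]
ft_force: [0.5, -0.0, -0.7]
opening: 61.7
```

>>> {"fn": "step_arm", "kwargs": {"rows": [{"x": -0.1,"y": 0.2,"z": -0.15,"ax": 0,"ay": 0,"az": 0,"claw": 0.3},{"x": -0.3,"y": 0.45,"z": -0.15,"ax": 0,"ay": 0,"az": -0.03,"claw": 0.3},{"x": -0.5,"y": 0.7,"z": -0.15,"ax": 0,"ay": 0,"az": -0.07,"claw": 0.3},{"x": -0.7,"y": 0.9,"z": -0.15,"ax": 0,"ay": 0,"az": -0.12,"claw": 0.3},{"x": -0.8,"y": 1,"z": -0.1,"ax": 0,"ay": 0,"az": -0.128,"claw": 0.3}]}}

```text
time: 8.6
ee_pos: [517.8, -141.1, 224.4]
tool_rot: [[0.732, 0.682, 0.005], [0.682, -0.732, -0.0], [0.003, 0.003, -1.0]]
ft_force: [-0.0, -0.1, -0.8]
opening: 61.8
```

```bash
python3 plan.py 454 -198 120 43.2; python3 - <<'E'
from h import *
s=snap('scene','s5')
K=np.linalg.inv(s['intrinsics']);v,u=np.mgrid[0:384,0:512]
d=s['depth'];c=(np.stack([u,v,np.ones_like(u)],-1)@K.T)*d[...,None]
X=(c-s['t'])@s['R']
R=np.array([[.9397,-.342],[.342,.9397]]);g=(X[...,:2]-[600.4,104.1])@R
q=(d>0)&(np.hypot(g[...,0],g[...,1])<9)&(X[...,2]>150);print('knob',q.sum(),g[q].mean(0),np.percentile(X[...,2][q],[10,50,75,90]))
q=(d>0)&(np.hypot(g[...,0]-82,g[...,1])<9)&(X[...,2]>205);print(np.median(X[...,2][q]),g[q].mean(0))
crop(s,'s5c',170,290,170,290,6)
E
```

```text
t 8.6 p [ 517.8 -141.1  224.4] yaw 42.97 F [-0.  -0.1 -0.8] open 61.8 j [-18.  -0. 109.   0.  71.  29.]
shift [-0.4294 -0.0111  0.5206] rot [ 0.0011 -0.0011 -0.0013] frac for 1: 1
knob 77 [2.11238665 2.12522077] [155.97726438 208.45339879 210.44797535 211.26581996]
212.60465142484662 [81.74588635 -0.11414836]
```

View pics/s5c.png

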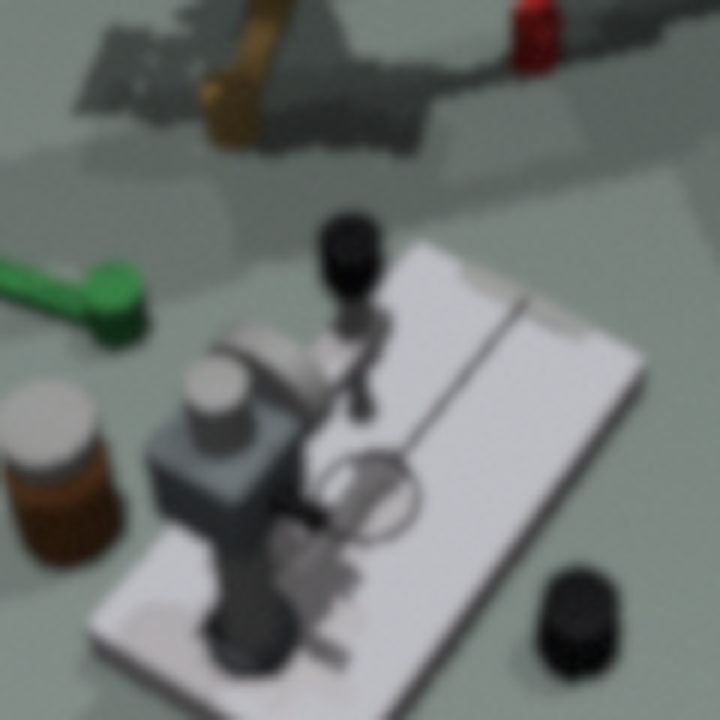

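Knob top is now about 210, so the slide is near 62 mm and the foot about 64 above the base. Next is the bridge tail.

>>> {"fn": "step_arm", "kwargs": {"rows": [{"x": -0.25,"y": -0.011,"z": 0.1,"ax": 0,"ay": 0,"az": -0.001,"claw": 0.3},{"x": -0.43,"y": -0.011,"z": 0.3,"ax": 0,"ay": 0,"az": -0.001,"claw": 0.3},{"x": -0.43,"y": -0.011,"z": 0.5,"ax": 0,"ay": 0,"az": -0.001,"claw": 0.3},{"x": -0.43,"y": -0.011,"z": 0.75,"ax": 0,"ay": 0,"az": -0.001,"claw": 0.3},{"x": -0.43,"y": -0.011,"z": 0.9,"ax": 0,"ay": 0,"az": -0.001,"claw": 0.3}]}}

```text
time: 9.28
ee_pos: [453.5, -194.4, 40.9]
tool_rot: [[0.73, 0.684, 0.001], [0.684, -0.73, 0.002], [0.002, -0.001, -1.0]]
ft_force: [-0.2, 0.6, 0.5]
opening: 61.5
```

>>> {"fn": "step_arm", "kwargs": {"rows": [{"x": 0,"y": 0,"z": 0,"ax": 0,"ay": 0,"az": 0,"claw": 0.3},{"x": 0,"y": 0,"z": 0,"ax": 0,"ay": 0,"az": 0,"claw": 0.3}]}}

```text
time: 9.52
ee_pos: [455.9, -195.5, 44.3]
tool_rot: [[0.729, 0.684, 0.005], [0.684, -0.729, 0.0], [0.004, 0.003, -1.0]]
ft_force: [0.1, -0.2, 0.9]
opening: 61.9
```

```bash
python3 plan.py 453.7 -198.6 20 43.2;python3 -c "
from h import *
s=snap('scene','s6');crop(s,'s6c',170,270,110,210,7)
s=snap('top','t6');crop(s,'t6c',280,360,150,240,7)"
```

```text
t 9.53 p [ 455.9 -195.5   44.3] yaw 43.19 F [ 0.1 -0.2  0.9] open 61.9 j [-26.   7. 123.   0.  50.  21.]
shift [-0.019   0.0035  0.1215] rot [ 0.0009 -0.0011 -0.    ] frac for 1: 1
```

View pics/s6c.png

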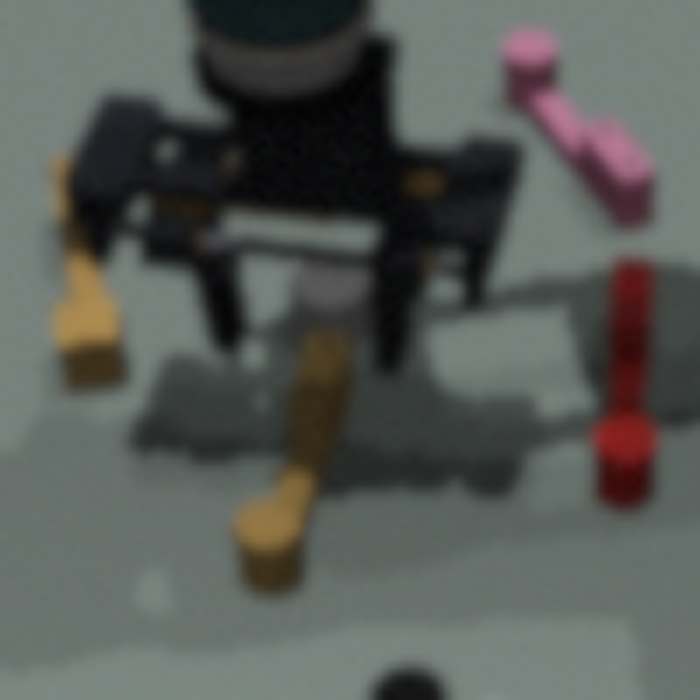

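View pics/t6c.png

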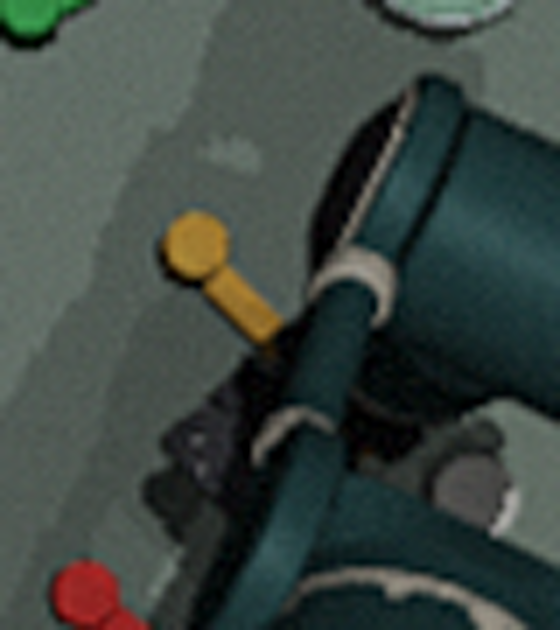

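```bash
python3 - <<'E'
from h import *
s=load('s6')
for c in((228,300),(228,325),(230,335),(230,342),(388,320),(388,345),(388,355),(388,362)):print(c,px(s,170+c[0]/7,110+c[1]/7).round(0))
for z in(44,56,60,64):
  for o in(31,48,-31,-48):
    X=np.array([455.9+.684*o+.73*9,-195.5-.73*o+.684*9,z]);u,v=proj(s,X);print(z,o,round((u-170)*7),round((v-110)*7))
E
```

```text
(228, 300) [ 484. -213.   90.]
(228, 325) [ 485. -215.   74.]
(230, 335) [ 483. -217.   66.]
(230, 342) [ 486. -213.   66.]
(388, 320) [ 434. -161.   89.]
(388, 345) [ 433. -163.   72.]
(388, 355) [ 433. -164.   65.]
(388, 362) [ 434. -164.   61.]
44 31 239 377
44 48 203 372
44 -31 372 393
44 -48 409 398
56 31 237 357
56 48 201 353
56 -31 371 374
56 -48 408 378
60 31 236 351
60 48 200 346
60 -31 370 367
60 -48 407 372
64 31 235 344
64 48 199 340
64 -31 370 361
64 -48 407 365
```

Fingertips are at z≈60.5 with TCP 44.3, so tip = TCP + 16.5. I'll descend until the tips are about 6 mm above the bench, i.e. TCP about −10.5.

>>> {"fn": "step_arm", "kwargs": {"rows": [{"x": -0.012,"y": 0.003,"z": 0.06,"ax": 0,"ay": 0,"az": 0,"claw": 0.3},{"x": -0.012,"y": 0.003,"z": 0.12,"ax": 0,"ay": 0,"az": 0,"claw": 0.3},{"x": -0.012,"y": 0.003,"z": 0.18,"ax": 0,"ay": 0,"az": 0,"claw": 0.3},{"x": -0.012,"y": 0.003,"z": 0.22,"ax": 0,"ay": 0,"az": 0,"claw": 0.3},{"x": -0.012,"y": 0.003,"z": 0.22,"ax": 0,"ay": 0,"az": 0,"claw": 0.3}]}}

```text
time: 10.25
ee_pos: [452.6, -196.8, -2.2]
tool_rot: [[0.729, 0.684, 0.001], [0.684, -0.729, 0.002], [0.002, -0.001, -1.0]]
ft_force: [0.2, 0.0, -0.1]
opening: 61.8
```

```bash
python3 plan.py 453.7 -198.6 -10 43.2;python3 -c "
from h import *
s=snap('scene','s7');crop(s,'s7c',170,270,110,210,7)"
```

```text
t 10.25 p [ 452.6 -196.8   -2.2] yaw 43.17 F [ 0.2  0.  -0.1] open 61.8 j [-26.  11. 124.   0.  45.  20.]
shift [-0.002   0.0104  0.0391] rot [-0.0003 -0.0007 -0.0001] frac for 1: 1
```

View pics/s7c.png

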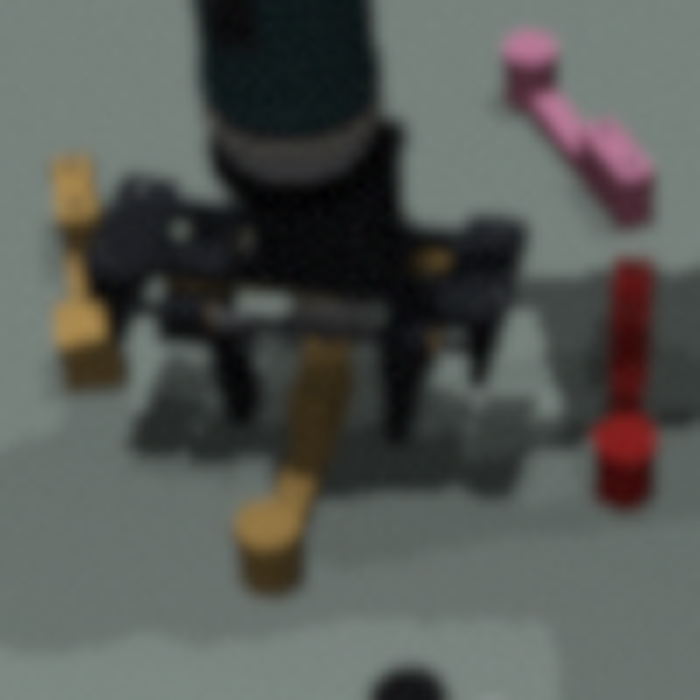

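```bash
python3 - <<'E'
from h import *
s=load('s7')
for c in((118,290),(118,305),(483,350),(483,370),(240,400),(240,412),(398,425),(398,433),(330,315),(320,400)):print(c,px(s,170+c[0]/7,110+c[1]/7).round(0))
print(pz(load('top0'),538/1.5,280/1.5,34))
E
```

```text
(118, 290) [ 525. -236.  101.]
(118, 305) [ 527. -235.   94.]
(483, 350) [ 416. -114.   96.]
(483, 370) [ 417. -113.   84.]
(240, 400) [ 484. -214.   28.]
(240, 412) [ 482. -220.   15.]
(398, 425) [ 430. -163.   20.]
(398, 433) [ 432. -162.   17.]
(330, 315) [ 412. -249.   17.]
(320, 400) [ 459. -184.   37.]
[ 510.68924971 -301.72738485   34.        ]
```

Clearances are fine: the body's lowest parts are at about 84 and the neighbouring bridges are 36 high. I'll lower 8 mm more and grip.

>>> {"fn": "step_arm", "kwargs": {"rows": [{"x": 0,"y": 0.005,"z": 0.02,"ax": 0,"ay": 0,"az": 0,"claw": 0.3},{"x": 0,"y": 0.008,"z": 0.042,"ax": 0,"ay": 0,"az": 0,"claw": 0.3},{"x": 0,"y": 0.008,"z": 0.042,"ax": 0,"ay": 0,"az": 0,"claw": 0.3},{"x": 0,"y": 0.008,"z": 0.042,"ax": 0,"ay": 0,"az": 0,"claw": 0.6},{"x": 0,"y": 0.008,"z": 0.042,"ax": 0,"ay": 0,"az": 0,"claw": 0.7}], "grip_force": 35}}

```text
time: 10.92
ee_pos: [454.8, -198.5, -9.2]
tool_rot: [[0.729, 0.684, 0.003], [0.684, -0.729, 0.001], [0.003, 0.002, -1.0]]
ft_force: [0.2, -0.4, 0.3]
opening: 43.7
```

>>> {"fn": "step_arm", "kwargs": {"rows": [{"x": 0,"y": 0,"z": 0,"ax": 0,"ay": 0,"az": 0,"claw": 1},{"x": 0,"y": 0,"z": 0,"ax": 0,"ay": 0,"az": 0,"claw": 1},{"x": 0,"y": 0,"z": 0,"ax": 0,"ay": 0,"az": 0,"claw": 1},{"x": 0,"y": 0,"z": 0,"ax": 0,"ay": 0,"az": 0,"claw": 1}]}}

```text
time: 11.42
ee_pos: [454.7, -198.5, -9.3]
tool_rot: [[0.729, 0.684, 0.003], [0.684, -0.729, 0.001], [0.003, 0.001, -1.0]]
ft_force: [-0.1, -0.5, 1.0]
opening: 19.7
```

```bash
python3 plan.py 453.7 -198.6 -10 43.2
```

```text
t 11.43 p [ 454.7 -198.5   -9.3] yaw 43.18 F [-0.1 -0.5  1. ] open 19.7 j [-27.  12. 124.   0.  44.  20.]
shift [-0.0038 -0.003   0.0035] rot [ 0.0004 -0.0009 -0.0001] frac for 1: 1
```

>>> {"fn": "step_arm", "kwargs": {"rows": [{"x": 0,"y": 0,"z": -0.08,"ax": 0,"ay": 0,"az": 0,"claw": 1},{"x": 0,"y": 0,"z": -0.18,"ax": 0,"ay": 0,"az": 0,"claw": 1},{"x": 0,"y": 0,"z": -0.3,"ax": 0,"ay": 0,"az": 0,"claw": 1},{"x": 0,"y": 0,"z": -0.35,"ax": 0,"ay": 0,"az": 0,"claw": 1},{"x": 0,"y": 0,"z": -0.35,"ax": 0,"ay": 0,"az": 0,"claw": 1}]}}

```text
time: 12.05
ee_pos: [454.9, -198.8, 61.6]
tool_rot: [[0.729, 0.684, 0.005], [0.684, -0.729, 0.0], [0.004, 0.003, -1.0]]
ft_force: [-0.3, 0.9, -3.9]
opening: 19.6
```

```bash
python3 plan.py 461.6 53.5 60 20;python3 -c "
from h import *
s=snap('scene','s8');crop(s,'s8c',170,270,90,190,7)"
```

```text
t 12.05 p [ 454.9 -198.8   61.6] yaw 43.18 F [-0.3  0.9 -3.9] open 19.6 j [-27.   5. 122.   0.  52.  20.]
shift [ 0.8876 -0.8973  0.0082] rot [ 0.0007 -0.0013  0.1288] frac for 1: 1
```

View pics/s8c.png

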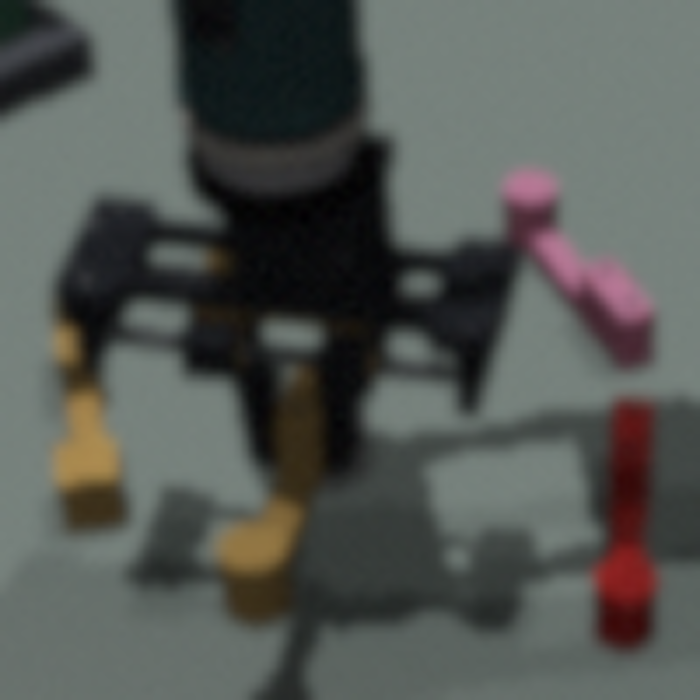

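The bridge is lifted and clear of its neighbours, with the boss at about (260,560) in the crop. Now I'll carry it to a point in front of the gauge.

>>> {"fn": "step_arm", "kwargs": {"rows": [{"x": 0.15,"y": -0.15,"z": 0,"ax": 0,"ay": 0,"az": 0.02,"claw": 1},{"x": 0.35,"y": -0.35,"z": 0,"ax": 0,"ay": 0,"az": 0.06,"claw": 1},{"x": 0.55,"y": -0.55,"z": 0,"ax": 0,"ay": 0,"az": 0.1,"claw": 1},{"x": 0.75,"y": -0.75,"z": 0,"ax": 0,"ay": 0,"az": 0.129,"claw": 1},{"x": 0.888,"y": -0.897,"z": 0,"ax": 0,"ay": 0,"az": 0.129,"claw": 1}]}}

```text
time: 12.72
ee_pos: [459.8, 55.9, 59.7]
tool_rot: [[0.94, 0.342, 0.001], [0.342, -0.94, 0.001], [0.001, -0.001, -1.0]]
ft_force: [-0.2, 0.2, -3.2]
opening: 19.7
```

>>> {"fn": "step_arm", "kwargs": {"rows": [{"x": 0,"y": 0,"z": 0,"ax": 0,"ay": 0,"az": 0,"claw": 1},{"x": 0,"y": 0,"z": 0,"ax": 0,"ay": 0,"az": 0,"claw": 1},{"x": 0,"y": 0,"z": 0,"ax": 0,"ay": 0,"az": 0,"claw": 1}]}}

```text
time: 13.1
ee_pos: [460.7, 52.8, 60.4]
tool_rot: [[0.94, 0.34, 0.002], [0.34, -0.94, 0.001], [0.002, -0.0, -1.0]]
ft_force: [-0.2, -0.3, -1.9]
opening: 19.5
```

```bash
python3 plan.py 461.6 53.5 36 20;python3 -c "
from h import *
s=snap('scene','s9');crop(s,'s9c',180,300,160,280,6)
s=snap('top','t9');crop(s,'t9c',195,275,110,210,6)"
```

```text
t 13.1 p [460.7  52.8  60.4] yaw 19.88 F [-0.2 -0.3 -1.9] open 19.5 j [  3.   2. 126.   0.  52.  74.]
shift [ 0.005  -0.0017  0.1221] rot [-0.     -0.0006 -0.0007] frac for 1: 1
```

View pics/s9c.png

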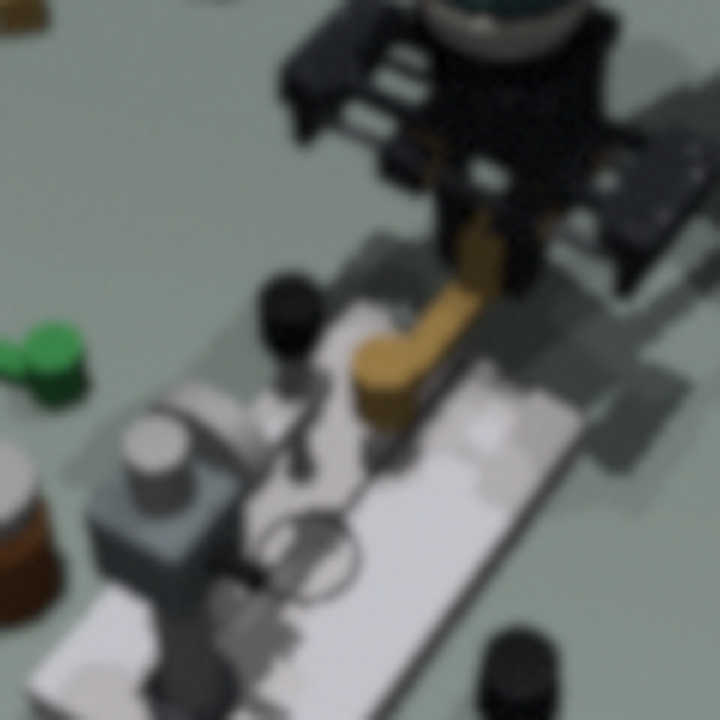

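View pics/t9c.png

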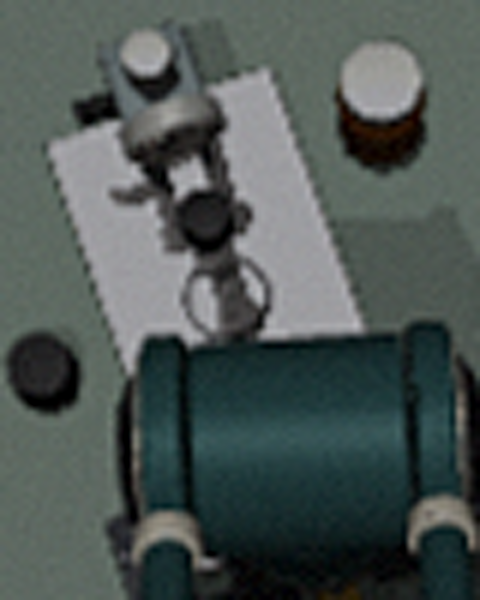

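```bash
cat > bt.py <<'E'
from h import *
import sys
def cloud(s):
    K=np.linalg.inv(s['intrinsics']);v,u=np.mgrid[0:384,0:512]
    d=s['depth'];c=(np.stack([u,v,np.ones_like(u)],-1)@K.T)*d[...,None]
    X=(c-s['t'])@s['R'];X[d<=0]=np.nan;return X
def brass(s):
    h=cv2.cvtColor(s['frame'],cv2.COLOR_RGB2HSV);return (h[...,0]>10)&(h[...,0]<32)&(h[...,1]>95)
R=np.array([[.9397,-.342],[.342,.9397]])
def gx(X): return (X[...,:2]-[600.4,104.1])@R
def top(tag,zlo,zhi,xr):
    s=load(tag);X=cloud(s);g=gx(X);m=brass(s)&(g[...,0]>xr[0])&(g[...,0]<xr[1])&(abs(g[...,1])<40)&(X[...,2]>zlo)&(X[...,2]<zhi)
    p=np.c_[g[m],X[m][:,2]];return p
E
python3 - <<'E'
from bt import *
p=top('s9',40,130,(-110,-20))
print(len(p)); 
for z in range(60,116,4): print(z,((p[:,2]>=z)&(p[:,2]<z+4)).sum(),end=' ')
q=p[p[:,2]>np.percentile(p[:,2],98)-6];q=q[q[:,0]>-85];print(q.mean(0),q.min(0),q.max(0))
s=load('s9')
for z in(100,103.7):
    w=pz(s,180+387.5/6-.5,160+362.5/6-.5,z);print(w,gx(w))
print('expect',gx(np.array([460.7,52.8,0])+87.7*np.array([.94,.34,0])))
E
```

```text
186
60 0 64 0 68 0 72 8 76 14 80 51 84 11 88 9 92 9 96 10 100 37 104 37 108 0 112 0 [-58.91860306   2.50969174 103.7826872 ] [-74.26549847 -10.18090143 100.17319391] [-45.01006882  15.21341097 106.15949328]
[542.27482742  83.03970497 100.        ] [-61.82284557   0.08844979]
[543.96419923  85.37842369 103.7       ] [-59.43550108   1.7083786 ]
expect [-61.1559454  -0.6030314]
```

>>> {"fn": "step_arm", "kwargs": {"rows": [{"x": 0,"y": 0.006,"z": 0.06,"ax": 0,"ay": 0,"az": -0.001,"claw": 1},{"x": 0.05,"y": 0.006,"z": 0.12,"ax": 0,"ay": 0,"az": -0.001,"claw": 1},{"x": 0.15,"y": 0.006,"z": 0.12,"ax": 0,"ay": 0,"az": -0.001,"claw": 1},{"x": 0.25,"y": 0.006,"z": 0.12,"ax": 0,"ay": 0,"az": -0.001,"claw": 1},{"x": 0.302,"y": 0.006,"z": 0.12,"ax": 0,"ay": 0,"az": -0.001,"claw": 1}]}}

```text
time: 13.82
ee_pos: [519.5, 73.6, 36.2]
tool_rot: [[0.939, 0.344, 0.003], [0.344, -0.939, 0.001], [0.003, -0.0, -1.0]]
ft_force: [-0.9, -0.4, -3.5]
opening: 19.7
```

>>> {"fn": "step_arm", "kwargs": {"rows": [{"x": 0,"y": 0,"z": 0,"ax": 0,"ay": 0,"az": 0,"claw": 1},{"x": 0,"y": 0,"z": 0,"ax": 0,"ay": 0,"az": 0,"claw": 1},{"x": 0,"y": 0,"z": 0,"ax": 0,"ay": 0,"az": 0,"claw": 1},{"x": 0,"y": 0,"z": 0,"ax": 0,"ay": 0,"az": 0,"claw": 1}]}}

```text
time: 14.32
ee_pos: [518.0, 73.2, 37.1]
tool_rot: [[0.939, 0.344, 0.003], [0.344, -0.939, 0.001], [0.003, -0.0, -1.0]]
ft_force: [0.3, -0.1, -3.7]
opening: 19.7
```

```bash
python3 plan.py 518 73 22 20;python3 - <<'E'
from bt import *
s=snap('scene','s10');crop(s,'s10c',170,290,160,280,6)
p=top('s10',30,130,(-40,40))
for z in range(60,90,4): print(z,((p[:,2]>=z)&(p[:,2]<z+4)).sum(),end=' ')
q=p[(p[:,2]>75)];print(len(q),q.mean(0),q.min(0),q.max(0))
E
```

```text
t 14.32 p [518.   73.2  37.1] yaw 20.13 F [ 0.3 -0.1 -3.7] open 19.7 j [  5.  10. 120.   0.  50.  75.]
shift [-0.0004  0.0009  0.0756] rot [-0.     -0.001   0.0007] frac for 1: 1
60 19 64 8 68 14 72 7 76 24 80 38 84 3 88 0 65 [ 3.34935163  4.42905    80.68169636] [-11.88155507 -11.11908461  76.53275609] [14.25820758 14.44746386 84.72675758]
```

View pics/s10c.png

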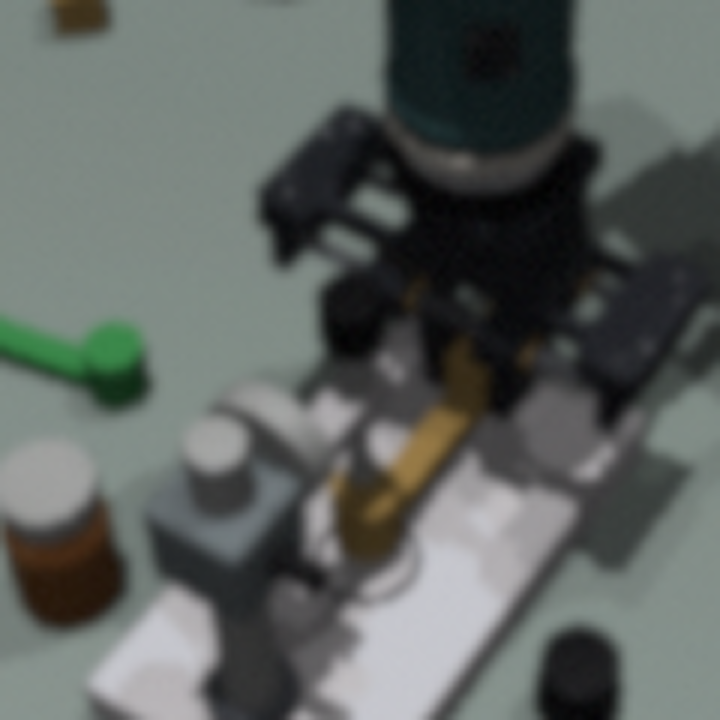

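The boss is under the foot with clear gap. I'll lower it onto the base.

>>> {"fn": "step_arm", "kwargs": {"rows": [{"x": -0.003,"y": 0.005,"z": 0.03,"ax": 0,"ay": 0,"az": 0,"claw": 1},{"x": -0.003,"y": 0.005,"z": 0.06,"ax": 0,"ay": 0,"az": 0,"claw": 1},{"x": -0.003,"y": 0.005,"z": 0.075,"ax": 0,"ay": 0,"az": 0,"claw": 1},{"x": -0.003,"y": 0.005,"z": 0.075,"ax": 0,"ay": 0,"az": 0,"claw": 1}]}}

```text
time: 14.88
ee_pos: [517.8, 72.2, 21.6]
tool_rot: [[0.939, 0.344, 0.002], [0.344, -0.939, 0.001], [0.002, -0.0, -1.0]]
ft_force: [-0.4, 0.7, -3.7]
opening: 19.7
```

```bash
python3 plan.py 518 73 22 20
```

```text
t 14.88 p [517.8  72.2  21.6] yaw 20.14 F [-0.4  0.7 -3.7] open 19.7 j [  5.  11. 120.   0.  48.  75.]
shift [ 0.0024 -0.0036 -0.0022] rot [-0.0001 -0.0007  0.0008] frac for 1: 1
```

>>> {"fn": "step_arm", "kwargs": {"rows": [{"x": 0,"y": 0,"z": 0.005,"ax": 0,"ay": 0,"az": 0,"claw": 1},{"x": 0,"y": 0,"z": 0.005,"ax": 0,"ay": 0,"az": 0,"claw": 1}]}}

```text
time: 15.12
ee_pos: [518.3, 72.2, 21.2]
tool_rot: [[0.939, 0.344, 0.003], [0.344, -0.939, 0.001], [0.003, 0.0, -1.0]]
ft_force: [0.1, -0.9, -2.4]
opening: 19.8
```

Contact is beginning (Fz rising from −3.7 to −2.4). I'll go a little further before opening.

>>> {"fn": "step_arm", "kwargs": {"rows": [{"x": 0,"y": 0,"z": 0.004,"ax": 0,"ay": 0,"az": 0,"claw": 1},{"x": 0,"y": 0,"z": 0.004,"ax": 0,"ay": 0,"az": 0,"claw": 1}]}}

```text
time: 15.38
ee_pos: [518.5, 72.2, 20.7]
tool_rot: [[0.939, 0.344, 0.003], [0.344, -0.939, 0.001], [0.004, 0.0, -1.0]]
ft_force: [-0.6, 0.1, -0.7]
opening: 19.6
```

```bash
python3 - <<'E'
from bt import *
s=snap('scene','s11');crop(s,'s11c',200,260,220,280,12)
p=top('s11',30,130,(-40,40))
for z in range(44,76,4): print(z,((p[:,2]>=z)&(p[:,2]<z+4)).sum(),end=' ')
q=p[(p[:,2]>61)];print(len(q),q.mean(0),q.min(0),q.max(0))
E
```

```text
44 13 48 8 52 8 56 8 60 29 64 49 68 0 72 0 76 [ 1.92087687  1.39265705 64.35513427] [-11.22926491 -10.7521326   61.03274892] [15.10364168 12.57542918 67.1425242 ]
```

View pics/s11c.png

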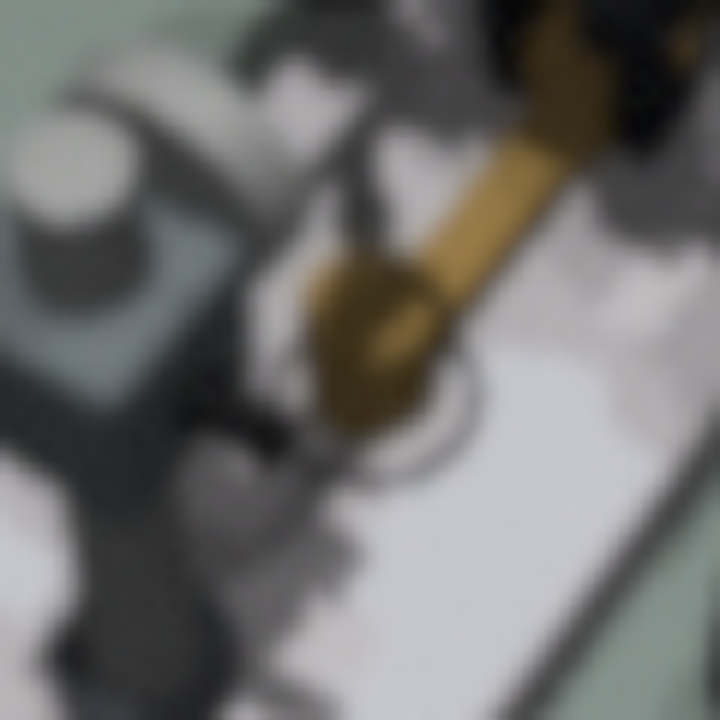

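```bash
cat > ov.py <<'E'
from bt import *
def ov(tag,out,u0,u1,v0,v1,k,org=(600.4,104.1),b=(0,0),byaw=20,z0=30):
    s=load(tag);im=cv2.resize(s['frame'][v0:v1,u0:u1,::-1],None,fx=k,fy=k,interpolation=cv2.INTER_CUBIC)
    Rg=R
    def pl(P,col):
        q=[]
        for p in P:
            w=Rg@np.array(p[:2])+org;u,v=proj(s,(*w,p[2]));q.append([(u-u0+.5)*k,(v-v0+.5)*k])
        cv2.polylines(im,[np.int32(q)],False,col,1,cv2.LINE_AA)
    t=np.linspace(0,2*np.pi,60)
    pl([(22*np.cos(a),22*np.sin(a),30) for a in t],(255,0,0))
    pl([(-28,0,30),(-132,0,30)],(255,0,0))
    a=np.radians(byaw-20);c,si=np.cos(a),np.sin(a)
    tr=lambda x,y,z:(b[0]+c*x-si*y,b[1]+si*x+c*y,z0+z)
    for z in(0,34): pl([tr(15*np.cos(q),15*np.sin(q),z) for q in t],(0,0,255))
    for z in (0,36): pl([tr(x,y,z) for x,y in((-75,-10),(-75,10),(-125,10),(-125,-10),(-75,-10))],(0,0,255))
    cv2.imwrite(f'pics/{out}.png',im)
E
python3 -c "
from ov import *
ov('s11','o1',200,270,205,275,10)
ov('s5','o1b',200,270,205,275,10)"
```

```text
(no output)
```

View pics/o1.png

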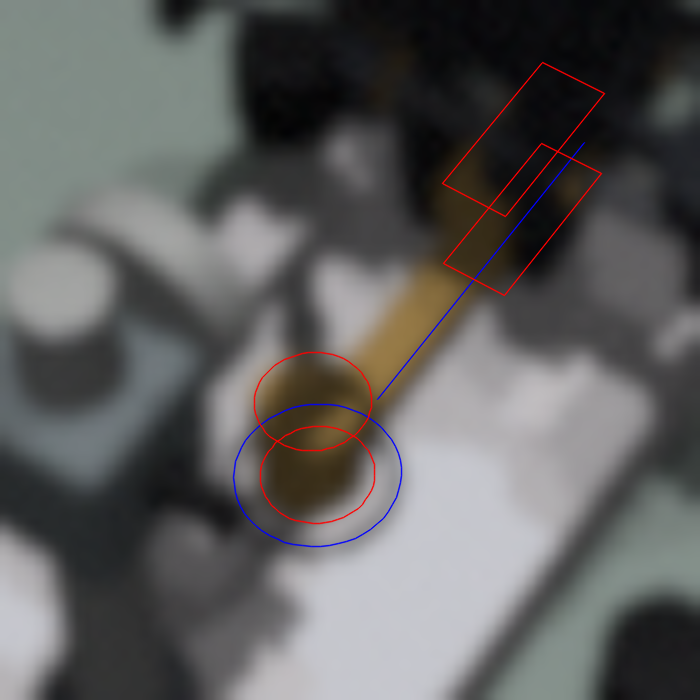

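View pics/o1b.png

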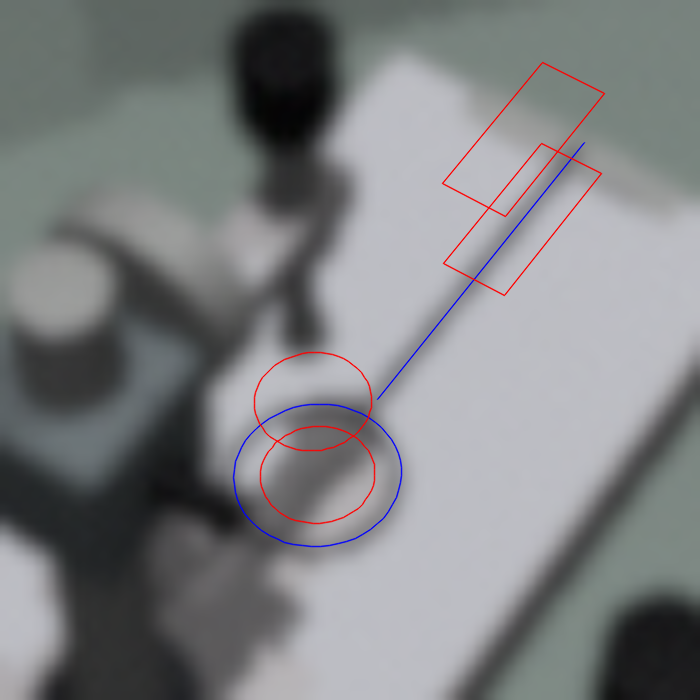

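The overlay fits the scribed circle. The boss is within a couple of mm, so I'll release, back off and check with both cameras.

>>> {"fn": "step_arm", "kwargs": {"rows": [{"x": 0,"y": 0,"z": 0,"ax": 0,"ay": 0,"az": 0,"claw": 0.5},{"x": 0,"y": 0,"z": 0,"ax": 0,"ay": 0,"az": 0,"claw": 0.4},{"x": 0,"y": 0,"z": 0,"ax": 0,"ay": 0,"az": 0,"claw": 0.4},{"x": -0.1,"y": 0,"z": -0.25,"ax": 0,"ay": 0,"az": 0,"claw": 0.4},{"x": -0.3,"y": 0,"z": -0.5,"ax": 0,"ay": 0,"az": 0,"claw": 0.4}]}}

```text
time: 16.05
ee_pos: [462.7, 51.7, 119.7]
tool_rot: [[0.939, 0.345, 0.002], [0.345, -0.939, 0.001], [0.003, -0.0, -1.0]]
ft_force: [0.6, 0.1, 0.0]
opening: 52.6
```

>>> {"fn": "step_arm", "kwargs": {"rows": [{"x": -0.2,"y": 0.3,"z": -0.3,"ax": 0,"ay": 0,"az": 0,"claw": 0.4},{"x": -0.2,"y": 0.6,"z": -0.5,"ax": 0,"ay": 0,"az": 0,"claw": 0.4},{"x": -0.2,"y": 0.9,"z": -0.5,"ax": 0,"ay": 0,"az": 0,"claw": 0.4},{"x": -0.2,"y": 1,"z": -0.5,"ax": 0,"ay": 0,"az": 0,"claw": 0.4}]}}

```text
time: 16.55
ee_pos: [494.7, -152.3, 221.0]
tool_rot: [[0.939, 0.344, 0.007], [0.344, -0.939, -0.0], [0.006, 0.003, -1.0]]
ft_force: [0.8, -0.4, 0.1]
opening: 52.8
```

```bash
python3 plan.py 600.4 104.1 262 20; python3 - <<'E'
from ov import *
snap('scene','s12');s=snap('top','t12')
ov('s12','o2',195,265,200,270,10); ov('t12','o3',200,270,130,210,9,b=(0,0))
crop(s,'t12c',200,270,130,210,9)
E
```

```text
t 16.55 p [ 494.7 -152.3  221. ] yaw 20.1 F [ 0.8 -0.4  0.1] open 52.8 j [-20.  -2. 111.   0.  70.  50.]
shift [ 0.9382 -1.0216 -0.2017] rot [ 0.0008 -0.002   0.0006] frac for 1: 1.02
```

View pics/o2.png

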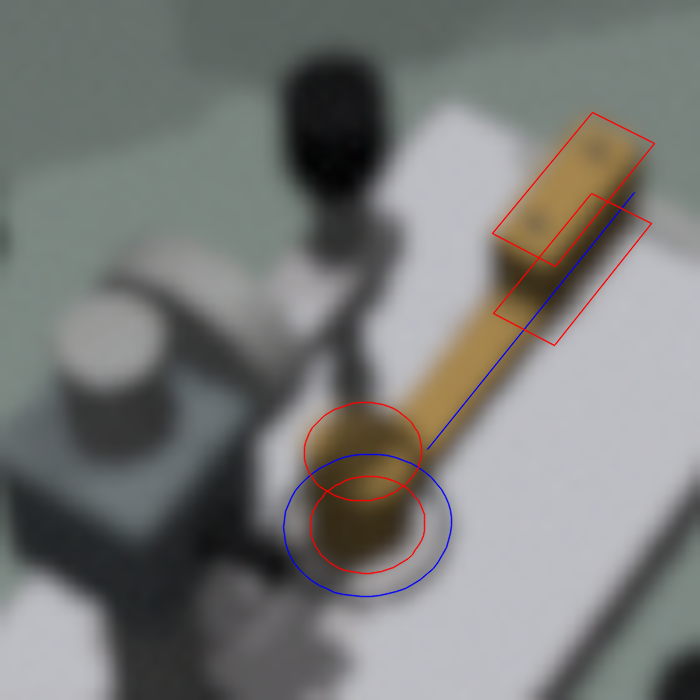

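View pics/o3.png

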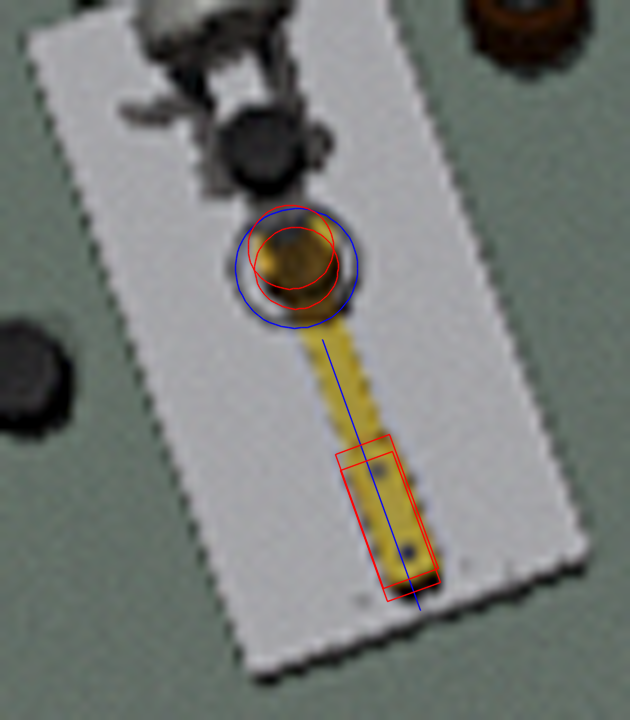

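View pics/t12c.png

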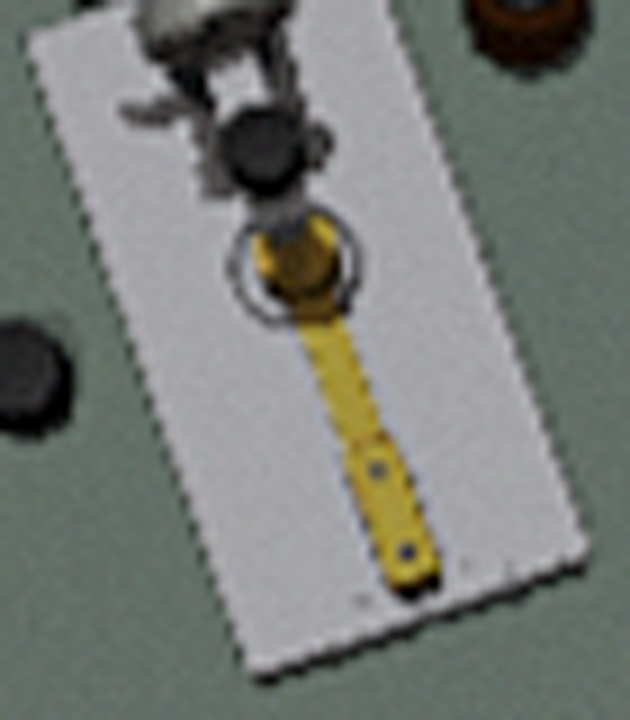

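```bash
python3 - <<'E'
from ov import *
ov('s12','o4',195,265,200,270,8,b=(-1.5,-2)); ov('t12','o5',200,270,130,210,7,b=(-1.5,-2))
a=cv2.imread('pics/o4.png');b=cv2.imread('pics/o5.png');a=a[:560];b=b[:560]
cv2.imwrite('pics/o45.png',cv2.resize(np.hstack([a[:,:560],b]),(800,int(560*800/(560+b.shape[1])))))
cv2.imwrite('pics/o4.png',a)
E
```

```text
(no output)
```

View pics/o4.png

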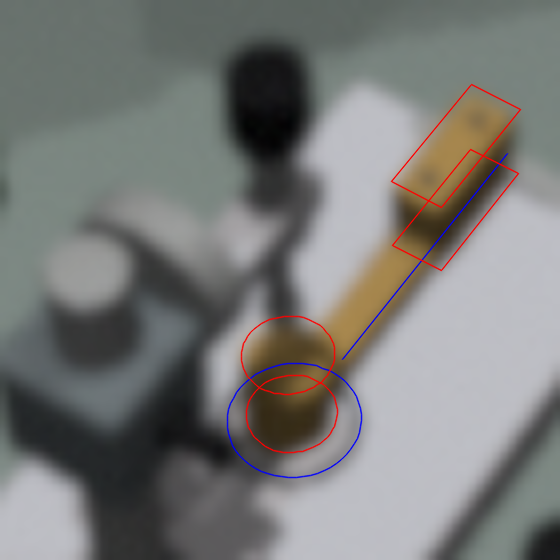

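View pics/o5.png

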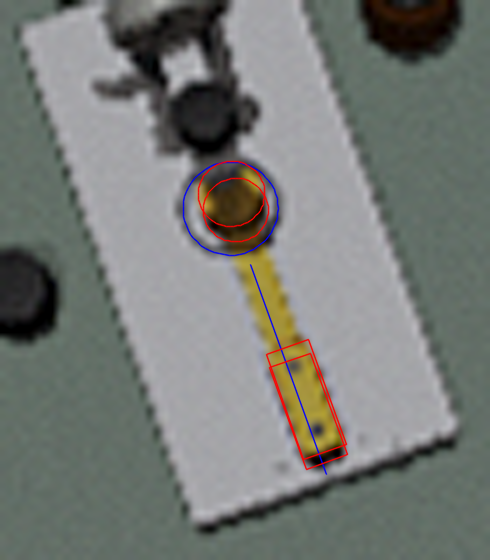

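The overlay with the bridge at (−1.5, −2) mm matches both views, so it sits about 2.5 mm off centre. There's plenty of time, so I'll regrip and correct it.

```bash
python3 plan.py 518.5 72.2 110 20.1
```

```text
t 16.65 p [ 495.5 -154.4  220.5] yaw 19.89 F [0.2 0.1 0.4] open 52.9 j [-20.  -2. 111.   0.  70.  50.]
shift [ 0.4906 -1.0283  0.5514] rot [ 0.0012 -0.0018 -0.0012] frac for 1: 1.03
```

>>> {"fn": "step_arm", "kwargs": {"rows": [{"x": 0.1,"y": -0.25,"z": 0,"ax": 0,"ay": 0,"az": 0,"claw": 0.4},{"x": 0.25,"y": -0.5,"z": 0.1,"ax": 0,"ay": 0,"az": 0,"claw": 0.4},{"x": 0.4,"y": -0.75,"z": 0.25,"ax": 0,"ay": 0,"az": 0,"claw": 0.4},{"x": 0.48,"y": -1,"z": 0.4,"ax": 0,"ay": 0,"az": 0,"claw": 0.4},{"x": 0.48,"y": -1,"z": 0.55,"ax": 0,"ay": 0,"az": 0,"claw": 0.4}]}}

```text
time: 17.27
ee_pos: [514.1, 75.2, 108.0]
tool_rot: [[0.937, 0.349, 0.002], [0.349, -0.937, 0.002], [0.003, -0.001, -1.0]]
ft_force: [1.0, -0.5, 0.3]
opening: 53.3
```

>>> {"fn": "step_arm", "kwargs": {"rows": [{"x": 0,"y": 0,"z": 0,"ax": 0,"ay": 0,"az": 0,"claw": 0.4},{"x": 0,"y": 0,"z": 0,"ax": 0,"ay": 0,"az": 0,"claw": 0.4},{"x": 0,"y": 0,"z": 0,"ax": 0,"ay": 0,"az": 0,"claw": 0.4},{"x": 0,"y": 0,"z": 0,"ax": 0,"ay": 0,"az": 0,"claw": 0.4}]}}

```text
time: 17.77
ee_pos: [516.2, 70.5, 110.5]
tool_rot: [[0.939, 0.343, 0.005], [0.343, -0.939, 0.001], [0.005, 0.001, -1.0]]
ft_force: [-1.1, 0.0, 0.0]
opening: 53.0
```

```bash
python3 plan.py 518.5 72.2 21.7 20.1
```

```text
t 17.77 p [516.2  70.5 110.5] yaw 20.07 F [-1.1  0.   0. ] open 53.0 j [  5.   4. 117.   0.  58.  75.]
shift [ 0.0114 -0.0041  0.4441] rot [ 0.0002 -0.0017 -0.0002] frac for 1: 1
```

>>> {"fn": "step_arm", "kwargs": {"rows": [{"x": 0.011,"y": -0.004,"z": 0.12,"ax": 0,"ay": -0.001,"az": 0,"claw": 0.4},{"x": 0.011,"y": -0.004,"z": 0.25,"ax": 0,"ay": -0.001,"az": 0,"claw": 0.4},{"x": 0.011,"y": -0.004,"z": 0.38,"ax": 0,"ay": -0.001,"az": 0,"claw": 0.4},{"x": 0.011,"y": -0.004,"z": 0.44,"ax": 0,"ay": -0.001,"az": 0,"claw": 0.4},{"x": 0.011,"y": -0.004,"z": 0.44,"ax": 0,"ay": -0.001,"az": 0,"claw": 0.4}]}}

```text
time: 18.4
ee_pos: [516.7, 72.4, 20.7]
tool_rot: [[0.939, 0.344, -0.001], [0.344, -0.939, -0.0], [-0.001, -0.0, -1.0]]
ft_force: [-0.3, 0.0, 1.0]
opening: 53.0
```

>>> {"fn": "step_arm", "kwargs": {"rows": [{"x": 0,"y": 0,"z": 0,"ax": 0,"ay": 0,"az": 0,"claw": 0.4},{"x": 0,"y": 0,"z": 0,"ax": 0,"ay": 0,"az": 0,"claw": 0.5},{"x": 0,"y": 0,"z": 0,"ax": 0,"ay": 0,"az": 0,"claw": 0.6},{"x": 0,"y": 0,"z": 0,"ax": 0,"ay": 0,"az": 0,"claw": 0.7},{"x": 0,"y": 0,"z": 0,"ax": 0,"ay": 0,"az": 0,"claw": 0.75}]}}

```text
time: 19.02
ee_pos: [517.2, 72.7, 21.3]
tool_rot: [[0.939, 0.344, 0.0], [0.344, -0.939, 0.0], [0.0, 0.0, -1.0]]
ft_force: [-0.4, -0.0, 0.1]
opening: 21.9
```

>>> {"fn": "step_arm", "kwargs": {"rows": [{"x": 0,"y": 0,"z": 0,"ax": 0,"ay": 0,"az": 0,"claw": 1},{"x": 0,"y": 0,"z": 0,"ax": 0,"ay": 0,"az": 0,"claw": 1},{"x": 0,"y": 0,"z": 0,"ax": 0,"ay": 0,"az": 0,"claw": 1}]}}

```text
time: 19.4
ee_pos: [517.2, 72.5, 21.2]
tool_rot: [[0.939, 0.344, 0.0], [0.344, -0.939, -0.0], [-0.0, 0.0, -1.0]]
ft_force: [-0.6, -1.2, -0.3]
opening: 19.5
```

```bash
python3 plan.py 518.5 72.2 21.7 20.1
```

```text
t 19.4 p [517.2  72.5  21.2] yaw 20.14 F [-0.6 -1.2 -0.3] open 19.5 j [  5.  11. 120.  -0.  48.  75.]
shift [ 0.0054  0.0037 -0.0025] rot [0.0001 0.     0.0002] frac for 1: 1
```

>>> {"fn": "step_arm", "kwargs": {"rows": [{"x": 0,"y": 0,"z": -0.02,"ax": 0,"ay": 0,"az": 0,"claw": 1},{"x": 0.008,"y": -0.007,"z": -0.02,"ax": 0,"ay": 0,"az": 0,"claw": 1},{"x": 0.008,"y": -0.007,"z": -0.02,"ax": 0,"ay": 0,"az": 0,"claw": 1},{"x": 0.008,"y": -0.007,"z": -0.005,"ax": 0,"ay": 0,"az": 0,"claw": 1},{"x": 0.008,"y": -0.007,"z": 0.001,"ax": 0,"ay": 0,"az": 0,"claw": 1}]}}

```text
time: 20.02
ee_pos: [518.0, 74.6, 21.2]
tool_rot: [[0.939, 0.344, -0.001], [0.344, -0.939, -0.0], [-0.001, -0.0, -1.0]]
ft_force: [-3.9, -0.4, 8.6]
opening: 19.6
```

>>> {"fn": "step_arm", "kwargs": {"rows": [{"x": 0,"y": 0,"z": 0.001,"ax": 0,"ay": 0,"az": 0,"claw": 1},{"x": 0,"y": 0,"z": 0.001,"ax": 0,"ay": 0,"az": 0,"claw": 1}]}}

```text
time: 20.27
ee_pos: [518.0, 74.6, 21.2]
tool_rot: [[0.939, 0.344, -0.001], [0.344, -0.939, 0.0], [-0.001, -0.0, -1.0]]
ft_force: [-4.5, 0.7, 5.5]
opening: 20.0
```

```bash
python3 plan.py 518.5 72.2 21.7 20.1
```

```text
t 20.27 p [518.   74.6  21.2] yaw 20.13 F [-4.5  0.7  5.5] open 20.0 j [  5.  11. 120.   0.  48.  75.]
shift [-0.0016  0.012  -0.0026] rot [-0.0001  0.0002  0.0002] frac for 1: 1
```

>>> {"fn": "step_arm", "kwargs": {"rows": [{"x": 0,"y": 0,"z": -0.002,"ax": 0,"ay": 0,"az": 0,"claw": 0.6},{"x": 0,"y": 0,"z": -0.002,"ax": 0,"ay": 0,"az": 0,"claw": 0.4},{"x": 0,"y": 0,"z": -0.002,"ax": 0,"ay": 0,"az": 0,"claw": 0.4},{"x": -0.1,"y": 0,"z": -0.25,"ax": 0,"ay": 0,"az": 0,"claw": 0.4},{"x": -0.3,"y": 0,"z": -0.5,"ax": 0,"ay": 0,"az": 0,"claw": 0.4}]}}

```text
time: 20.9
ee_pos: [463.0, 54.2, 120.2]
tool_rot: [[0.939, 0.345, -0.001], [0.345, -0.939, -0.0], [-0.001, -0.0, -1.0]]
ft_force: [0.5, 0.7, 0.5]
opening: 53.2
```

>>> {"fn": "step_arm", "kwargs": {"rows": [{"x": -0.1,"y": 0.3,"z": -0.4,"ax": 0,"ay": 0,"az": 0,"claw": 0.4},{"x": -0.1,"y": 0.6,"z": -0.7,"ax": 0,"ay": 0,"az": 0,"claw": 0.4},{"x": -0.1,"y": 0.9,"z": -0.7,"ax": 0,"ay": 0,"az": 0,"claw": 0.3},{"x": -0.1,"y": 1,"z": -0.7,"ax": 0,"ay": 0,"az": 0,"claw": 0.3}]}}

```text
time: 21.4
ee_pos: [512.5, -138.1, 260.6]
tool_rot: [[0.939, 0.345, 0.004], [0.345, -0.939, -0.001], [0.003, 0.002, -1.0]]
ft_force: [1.4, 0.3, -0.4]
opening: 61.4
```

```bash
python3 plan.py 600.4 104.1 250 20; python3 - <<'E'
from ov import *
snap('scene','s13');s=snap('top','t13')
ov('s13','o6',195,265,200,270,8); ov('t13','o7',200,270,130,210,7)
E
```

```text
t 21.4 p [ 512.5 -138.1  260.6] yaw 20.18 F [ 1.4  0.3 -0.4] open 61.4 j [-18.  -2. 107.   0.  75.  52.]
shift [ 0.8299 -0.9852  0.0534] rot [ 0.0007 -0.001   0.001 ] frac for 1: 1
```

View pics/o6.png

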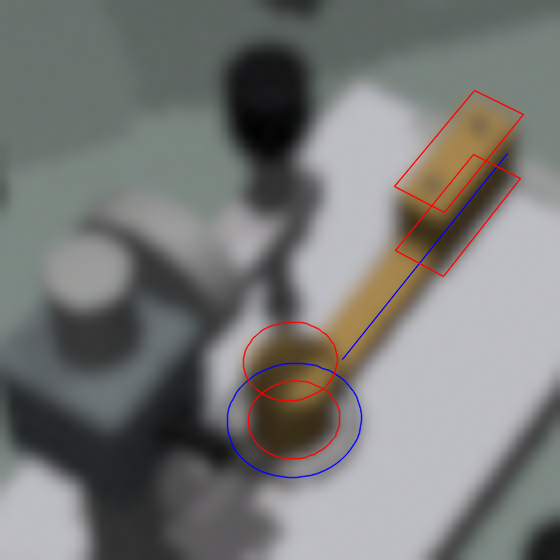

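View pics/o7.png

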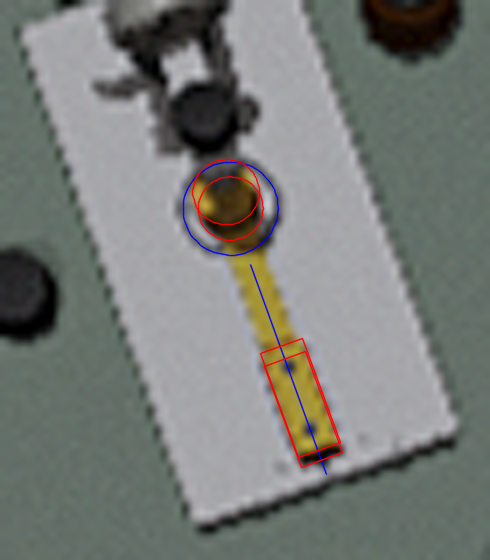

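Both views now agree with the centred overlay. I'll measure the knob top height again, then regrip the knob.

```bash
cat > kn.py <<'E'
from bt import *
def kn(tag,lo,hi):
    s=load(tag);X=cloud(s);g=gx(X)
    m=(np.hypot(g[...,0],g[...,1])<9)&(X[...,2]>lo)&(X[...,2]<hi);z=X[...,2][m]
    c=(np.hypot(g[...,0]-82,g[...,1])<9)&(X[...,2]>206);b=(g[...,0]<-40)&(g[...,0]>-120)&(abs(g[...,1])>20)&(abs(g[...,1])<55)&(X[...,2]<45)
    j=lambda a:np.nanmedian(X[...,2][a]).round(2)
    print(tag,m.sum(),'knobtop med',np.median(z).round(2),np.percentile(z,[10,90]).round(1),'col',j(c),'base',j(b))
E
python3 - <<'E'
from kn import *
kn('scene0',160,180);kn('top0',160,180)
for t in('s5','s12','s13','t12','t13'): kn(t,200,220)
E
```

```text
scene0 33 knobtop med 169.22 [167.7 171. ] col 212.39 base 30.8
top0 28 knobtop med 169.07 [165.8 171.6] col 211.82 base 30.07
s5 39 knobtop med 210.45 [209.5 211.8] col 212.6 base 30.78
s12 40 knobtop med 210.49 [208.9 211.5] col 212.6 base 30.74
s13 39 knobtop med 210.57 [209.6 212.2] col 212.27 base 30.57
t12 32 knobtop med 209.1 [207.6 211.9] col 211.52 base 30.24
t13 32 knobtop med 209.92 [208.  213.1] col 212.44 base 29.93
```

>>> {"fn": "step_arm", "kwargs": {"rows": [{"x": 0.2,"y": -0.2,"z": 0,"ax": 0,"ay": 0,"az": 0,"claw": 0.3},{"x": 0.4,"y": -0.45,"z": 0,"ax": 0,"ay": 0,"az": 0,"claw": 0.3},{"x": 0.6,"y": -0.7,"z": 0,"ax": 0,"ay": 0,"az": 0,"claw": 0.3},{"x": 0.8,"y": -0.9,"z": 0,"ax": 0,"ay": 0,"az": 0,"claw": 0.3},{"x": 0.83,"y": -0.985,"z": 0,"ax": 0,"ay": 0,"az": 0.001,"claw": 0.3}]}}

```text
time: 22.12
ee_pos: [599.6, 109.3, 257.2]
tool_rot: [[0.939, 0.345, -0.001], [0.345, -0.939, 0.001], [-0.001, -0.001, -1.0]]
ft_force: [-0.4, 0.4, 0.0]
opening: 61.6
```

>>> {"fn": "step_arm", "kwargs": {"rows": [{"x": 0,"y": 0,"z": 0,"ax": 0,"ay": 0,"az": 0,"claw": 0.3},{"x": 0,"y": 0,"z": 0,"ax": 0,"ay": 0,"az": 0,"claw": 0.3},{"x": 0,"y": 0,"z": 0,"ax": 0,"ay": 0,"az": 0,"claw": 0.3}]}}

```text
time: 22.5
ee_pos: [599.2, 104.1, 258.4]
tool_rot: [[0.941, 0.34, 0.0], [0.34, -0.941, -0.0], [-0.0, 0.0, -1.0]]
ft_force: [0.4, 0.7, 0.8]
opening: 61.5
```

```bash
python3 plan.py 600.8 104.2 163 20
```

```text
t 22.5 p [599.2 104.1 258.4] yaw 19.85 F [0.4 0.7 0.8] open 61.5 j [ 8.  7. 98. -0. 75. 78.]
shift [0.0076 0.0023 0.4768] rot [ 0.0001  0.     -0.0008] frac for 1: 1
```

>>> {"fn": "step_arm", "kwargs": {"rows": [{"x": 0.007,"y": 0.002,"z": 0.12,"ax": 0,"ay": 0,"az": 0,"claw": 0.3},{"x": 0.007,"y": 0.002,"z": 0.25,"ax": 0,"ay": 0,"az": 0,"claw": 0.3},{"x": 0.007,"y": 0.002,"z": 0.38,"ax": 0,"ay": 0,"az": 0,"claw": 0.3},{"x": 0.007,"y": 0.002,"z": 0.475,"ax": 0,"ay": 0,"az": 0,"claw": 0.3},{"x": 0.007,"y": 0.002,"z": 0.475,"ax": 0,"ay": 0,"az": 0,"claw": 0.3}]}}

```text
time: 23.12
ee_pos: [599.6, 104.9, 161.4]
tool_rot: [[0.94, 0.34, -0.003], [0.34, -0.94, -0.001], [-0.003, -0.001, -1.0]]
ft_force: [0.6, -0.3, -0.1]
opening: 61.7
```

>>> {"fn": "step_arm", "kwargs": {"rows": [{"x": 0,"y": 0,"z": 0,"ax": 0,"ay": 0,"az": 0,"claw": 0.5},{"x": 0,"y": 0,"z": 0,"ax": 0,"ay": 0,"az": 0,"claw": 0.6},{"x": 0,"y": 0,"z": 0,"ax": 0,"ay": 0,"az": 0,"claw": 1},{"x": 0,"y": 0,"z": 0,"ax": 0,"ay": 0,"az": 0,"claw": 1},{"x": 0,"y": 0,"z": 0,"ax": 0,"ay": 0,"az": 0,"claw": 1}], "grip_force": 25}}

```text
time: 23.75
ee_pos: [602.0, 104.5, 164.0]
tool_rot: [[0.94, 0.342, 0.002], [0.342, -0.94, -0.002], [0.001, 0.003, -1.0]]
ft_force: [2.0, -5.1, 1.1]
opening: 25.2
```

>>> {"fn": "step_arm", "kwargs": {"rows": [{"x": 0,"y": 0,"z": 0,"ax": 0,"ay": 0,"az": 0,"claw": 1},{"x": 0,"y": 0,"z": 0,"ax": 0,"ay": 0,"az": 0,"claw": 1}]}}

```text
time: 24.0
ee_pos: [601.9, 104.5, 164.0]
tool_rot: [[0.94, 0.341, 0.002], [0.341, -0.94, -0.002], [0.001, 0.003, -1.0]]
ft_force: [1.3, -3.9, 1.6]
opening: 24.8
```

```bash
python3 plan.py 600.8 104.2 125 20
```

```text
t 24.0 p [601.9 104.5 164. ] yaw 19.97 F [ 1.3 -3.9  1.6] open 24.8 j [  8.  11. 104.  -0.  65.  78.]
shift [-0.0062 -0.0009  0.1952] rot [ 0.0009 -0.0004 -0.0002] frac for 1: 1
```

Gripped, opening 24.8. The slide is at about 61.9, so I need to lower it about 38 mm. I'll do the first 27 mm and then measure.

>>> {"fn": "step_arm", "kwargs": {"rows": [{"x": 0,"y": 0.003,"z": 0.02,"ax": 0,"ay": 0,"az": 0,"claw": 1},{"x": 0,"y": 0.003,"z": 0.05,"ax": 0,"ay": 0,"az": 0,"claw": 1},{"x": 0,"y": 0.003,"z": 0.08,"ax": 0,"ay": 0,"az": 0,"claw": 1},{"x": 0,"y": 0.003,"z": 0.11,"ax": 0,"ay": 0,"az": 0,"claw": 1},{"x": 0,"y": 0.003,"z": 0.135,"ax": 0,"ay": 0,"az": 0,"claw": 1}]}}

```text
time: 24.62
ee_pos: [601.9, 104.6, 136.1]
tool_rot: [[0.94, 0.341, 0.002], [0.341, -0.94, -0.001], [0.001, 0.002, -1.0]]
ft_force: [1.6, -5.2, 3.4]
opening: 25.2
```

>>> {"fn": "step_arm", "kwargs": {"rows": [{"x": 0,"y": 0,"z": 0,"ax": 0,"ay": 0,"az": 0,"claw": 1},{"x": 0,"y": 0,"z": 0,"ax": 0,"ay": 0,"az": 0,"claw": 1}]}}

```text
time: 24.88
ee_pos: [601.9, 104.5, 135.5]
tool_rot: [[0.94, 0.341, 0.001], [0.341, -0.94, -0.001], [0.001, 0.002, -1.0]]
ft_force: [3.8, -5.9, -1.3]
opening: 25.0
```

```bash
python3 plan.py 600.8 104.2 126 20; python3 - <<'E'
from ov import *
s=snap('scene','s14'); crop(s,'s14c',200,270,210,280,10)
E
```

```text
t 24.88 p [601.9 104.5 135.5] yaw 19.96 F [ 3.8 -5.9 -1.3] open 25.0 j [  8.  12. 105.  -0.  63.  78.]
shift [-0.0056 -0.0003  0.0473] rot [ 0.0005 -0.0003 -0.0002] frac for 1: 1
```

View pics/s14c.png

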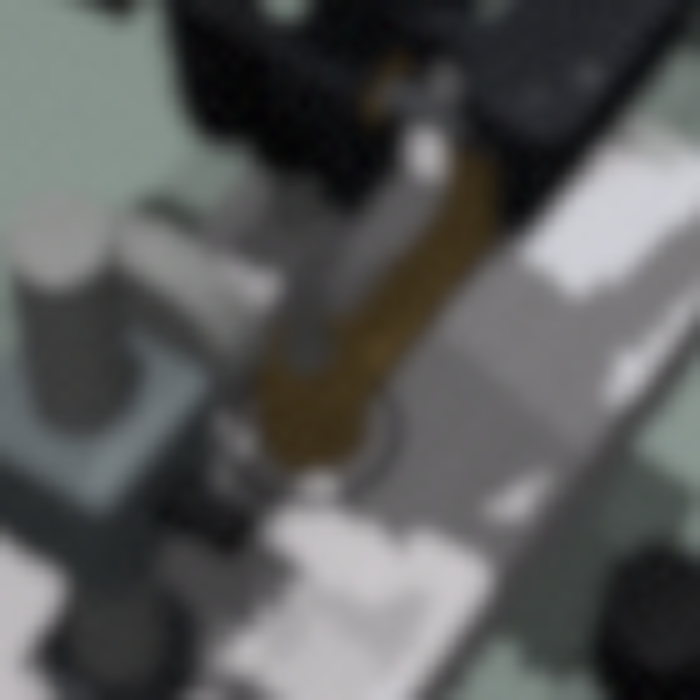

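The foot is just above the boss, with the slide at about 33.4. Now another 9.4 mm, gently.

>>> {"fn": "step_arm", "kwargs": {"rows": [{"x": 0,"y": 0.003,"z": 0.01,"ax": 0,"ay": 0,"az": 0,"claw": 1},{"x": 0,"y": 0.003,"z": 0.02,"ax": 0,"ay": 0,"az": 0,"claw": 1},{"x": 0,"y": 0.003,"z": 0.03,"ax": 0,"ay": 0,"az": 0,"claw": 1},{"x": 0,"y": 0.003,"z": 0.04,"ax": 0,"ay": 0,"az": 0,"claw": 1},{"x": 0,"y": 0.003,"z": 0.046,"ax": 0,"ay": 0,"az": 0,"claw": 1}]}}

```text
time: 25.55
ee_pos: [601.9, 104.6, 127.3]
tool_rot: [[0.94, 0.341, 0.001], [0.341, -0.94, -0.0], [0.001, 0.001, -1.0]]
ft_force: [1.9, -4.7, 4.2]
opening: 25.2
```

>>> {"fn": "step_arm", "kwargs": {"rows": [{"x": 0,"y": 0,"z": 0,"ax": 0,"ay": 0,"az": 0,"claw": 1},{"x": 0,"y": 0,"z": 0,"ax": 0,"ay": 0,"az": 0,"claw": 1}]}}

```text
time: 25.8
ee_pos: [601.9, 104.6, 127.2]
tool_rot: [[0.94, 0.341, 0.001], [0.341, -0.94, -0.0], [0.001, 0.001, -1.0]]
ft_force: [2.6, -4.8, 2.1]
opening: 25.2
```

```bash
python3 plan.py 600.8 104.2 126 20
```

```text
t 25.8 p [601.9 104.6 127.2] yaw 19.96 F [ 2.6 -4.8  2.1] open 25.2 j [  8.  13. 106.  -0.  62.  78.]
shift [-0.0058 -0.      0.0058] rot [ 0.0002 -0.0003 -0.0002] frac for 1: 1
```

>>> {"fn": "step_arm", "kwargs": {"rows": [{"x": 0,"y": 0,"z": 0.006,"ax": 0,"ay": 0,"az": 0,"claw": 1},{"x": 0,"y": 0,"z": 0.006,"ax": 0,"ay": 0,"az": 0,"claw": 1},{"x": 0,"y": 0,"z": 0.006,"ax": 0,"ay": 0,"az": 0,"claw": 1}]}}

```text
time: 26.18
ee_pos: [601.9, 104.6, 126.1]
tool_rot: [[0.94, 0.341, 0.001], [0.341, -0.94, -0.0], [0.001, 0.001, -1.0]]
ft_force: [2.9, -4.0, 3.7]
opening: 25.3
```

>>> {"fn": "step_arm", "kwargs": {"rows": [{"x": 0,"y": 0,"z": 0,"ax": 0,"ay": 0,"az": 0,"claw": 0.6},{"x": 0,"y": 0,"z": 0,"ax": 0,"ay": 0,"az": 0,"claw": 0.4},{"x": 0,"y": 0,"z": 0,"ax": 0,"ay": 0,"az": 0,"claw": 0.3},{"x": 0,"y": 0,"z": 0,"ax": 0,"ay": 0,"az": 0,"claw": 0.3}]}}

```text
time: 26.68
ee_pos: [600.9, 105.0, 125.4]
tool_rot: [[0.94, 0.341, -0.001], [0.341, -0.94, 0.0], [-0.001, -0.001, -1.0]]
ft_force: [-0.6, 0.4, 0.7]
opening: 61.3
```

>>> {"fn": "step_arm", "kwargs": {"rows": [{"x": 0,"y": 0,"z": -0.15,"ax": 0,"ay": 0,"az": 0,"claw": 0.3},{"x": 0,"y": 0,"z": -0.4,"ax": 0,"ay": 0,"az": 0,"claw": 0.3},{"x": 0,"y": 0,"z": -0.6,"ax": 0,"ay": 0,"az": 0,"claw": 0.3},{"x": -0.1,"y": 0.2,"z": -0.7,"ax": 0,"ay": 0,"az": 0,"claw": 0.3},{"x": -0.2,"y": 0.45,"z": -0.7,"ax": 0,"ay": 0,"az": 0,"claw": 0.3}]}}

```text
time: 27.3
ee_pos: [595.8, 6.4, 269.0]
tool_rot: [[0.939, 0.344, 0.005], [0.344, -0.939, 0.0], [0.005, 0.002, -1.0]]
ft_force: [0.5, -0.5, -0.7]
opening: 61.4
```

>>> {"fn": "step_arm", "kwargs": {"rows": [{"x": -0.2,"y": 0.25,"z": 0,"ax": 0,"ay": 0,"az": 0,"claw": 0.3},{"x": -0.2,"y": 0.5,"z": 0,"ax": 0,"ay": 0,"az": 0,"claw": 0.3},{"x": -0.2,"y": 0.75,"z": 0,"ax": 0,"ay": 0,"az": 0,"claw": 0.3},{"x": -0.2,"y": 0.9,"z": 0,"ax": 0,"ay": 0,"az": 0,"claw": 0.3}]}}

```text
time: 27.8
ee_pos: [618.5, -178.7, 265.7]
tool_rot: [[0.941, 0.34, 0.0], [0.34, -0.941, -0.0], [0.0, 0.0, -1.0]]
ft_force: [0.1, 0.3, 0.2]
opening: 61.7
```

```bash
python3 plan.py 600.8 104.2 126 20; python3 - <<'E'
from ov import *; from kn import kn
snap('scene','s15');snap('top','t15')
kn('s15',160,190);kn('t15',160,190)
ov('s15','o8',195,265,200,270,10); ov('t15','o9',195,275,110,210,6)
E
```

```text
t 27.8 p [ 618.5 -178.7  265.7] yaw 19.86 F [0.1 0.3 0.2] open 61.7 j [-18.  11.  93.  -0.  76.  52.]
shift [ 0.397  -1.3605  0.6984] rot [ 0.     -0.     -0.0008] frac for 1: 1.36
s15 33 knobtop med 173.17 [171.9 174.2] col 212.67 base 30.67
t15 32 knobtop med 171.83 [168.6 174.6] col 212.22 base 30.02
```

View pics/o8.png

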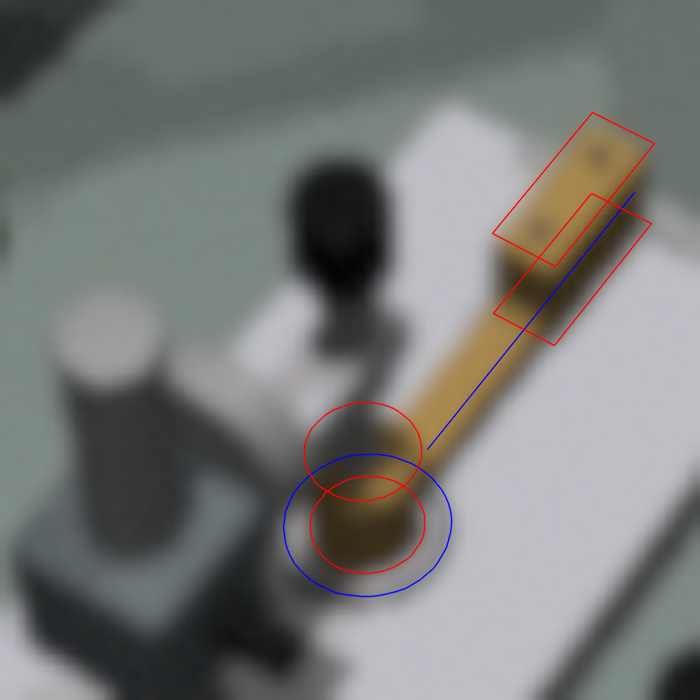

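View pics/o9.png

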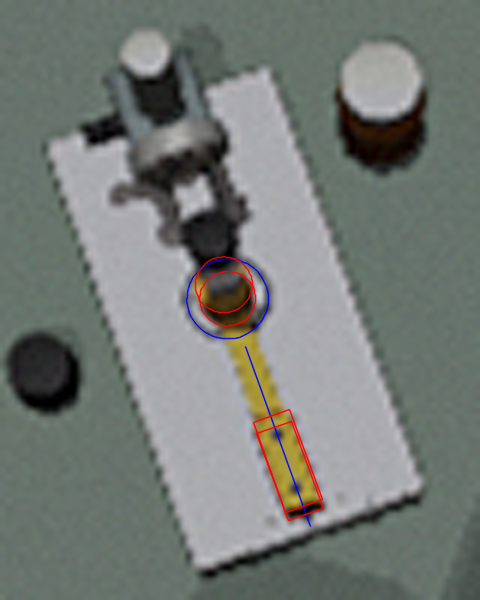

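View pics/t15.png

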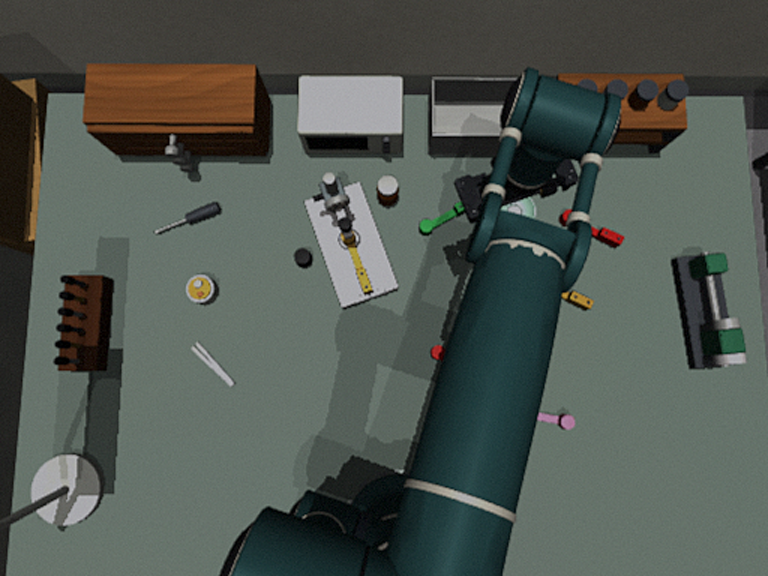

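Both cameras put the knob top at about 172 (slide ≈24), which means the foot is pushed in about 8 mm. The bridge lies centred, everything else looks untouched, and the arm is clear. I'm handing it in.

```bash
python3 -c "
from rig import robot
print(robot.job_done())"
```

```text
the job is handed in; nothing more can be done
None
```

The measurement is set up as asked and handed in at about 28 s of the 72 s. I raised the slide by its knob to about 62 mm and laid the round-boss bridge on the gauge's base. I then lowered the slide gently by the knob, released it and moved the arm clear.

**Last checks:**
- **Foot:** the knob's top measured about 172 mm in both cameras. That puts the slide at about 24 mm and the foot about 8 mm into its 16 mm travel. I worked this out from the knob's height; I did not see the foot's travel directly.
- **Bridge:** the boss is within about 1 mm of the scribed circle's centre in the top view, and the tail lies on the scribed line. The scene view agrees to within about 2 mm.
- **Other things:** those in view look undisturbed. In the last top view the arm hid the steel block and part of the square-boss bridge, and I did not check those again.

**What went wrong or disagreed:**
- **Tool length:** in the images the fingertips sat about 33 mm higher than the stated tool length gives. My first grip on the knob therefore closed just above it without moving anything, and I used the measured offset from then on.
- **First placing:** the bridge first lay about 2.5 mm off centre, because I made a wrong correction from depth readings that the foot partly hid. I gripped it again and moved it over.

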